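# Nest the round cutters in their tin

### The arm

A 6-joint arm with a two-finger parallel gripper is mounted at the origin on a cart in front of the work surface, level with it; the furniture and walls round the work are solid. World frame = base frame: x ahead of the robot, y to its left, z up, the work surface at z = 0. Lengths are in m, angles in rad, forces in N, time in s.
With the tool pointing down it reaches from about 0.325 to 0.925 m from the base axis. Payload 3.1 kg.
Tool frame: the origin (TCP) lies between the finger pads; the fingertips stand robot.tip_extent ahead of it and the grasp point (between the pads) lies 5 mm behind it (robot.tip_extent is the distance from the TCP to the fingertips, in m); z points along the fingers, y is the line along which they close (so a half turn about z gives the same grasp; the last joint's range is limited). The gripper opens to 85 mm and grips with 20 to 120 N. Pads are 22 mm wide; open, the fingers measure 114 mm over their backs; the gripper's body (76 mm by 85 mm) begins 54 mm behind the grasp point. The pads swing forward as they close: fully open they stand 13 mm farther back than shut.
Start: joints at [1.19, 0.217, 1.613, -0, 1.311, -0.112], TCP at [0.166, 0.603, 0.245] pointing down, gripper open.
Joint ranges: [-2.75, 2.75], [-0.78, 2.1], [0.31, 2.55], [-1.13, 4.27], [0.13, 2.63], [-2.58, 2.58]. Speed limits (rad/s): [2.79, 2.79, 3.14, 3.14, 3.14, 3.14].

### API

Orientations are given as [roll, pitch, yaw] about the fixed x, y, z axes, in that order (R = Rz(yaw) Ry(pitch) Rx(roll)).
In Python, from workcell import robot gives the robot as it stands.
- The arm moves only by the tool step_arm, never from a script. Its argument "plan" is a list of rows, each an object of numbers: "x", "y", "z": the shift along the tool's x, y, z in units of 20 mm (1.0 is 20 mm); "rx", "ry", "rz": the turn, a rotation vector about the tool's x, y, z in units of 0.15 rad (1.0 is 0.15 rad). In form: [{"x": .., "y": .., "z": .., "rx": .., "ry": .., "rz": ..}, ...]. A call has 1 to 10 rows; each row shifts and turns the commanded pose from where the row before left it, along the tool's axes as they then stand; what a row does not reach is not made up. A row lasts 1/10 s, in which the tool goes at most 50 mm and 8.59 degrees, less where a joint would pass 70% of its speed; a pose out of reach is approached as far as the arm can. A call with a number of a shift or a turn outside -1 to 1 is refused whole. A call with a gripper value outside its range is refused whole. "grip" is the finger opening in mm, from 0 to 85.4, set as the call begins (left out, the last holds). The fingers move at their own pace and stop on an object; "grip_force" is the grip in N (left out, the last holds). Time passes only in rows, so rows that do not move let the fingers close. It gives the time, the measured TCP pose, the force, the opening and the grip force at its end, in the units of the state.
- robot.sense(): the state, without advancing time (a new reading comes with each control period).
- robot.capture(name): name is "side" or "top"; returns a dict with "pixels" (400x640x3 uint8, red, green, blue), "intrinsics" (3x3 intrinsics, pixels), "R" (3x3) and "t" (3): a world point X has camera coordinates R X + t. Camera axes: x right, y down, z forward; pixel columns grow to the right and rows downward; lengths in m; the calibration is good to about 2 mm. A picture is of the moment at which its call begins. There is no depth.
- robot.sign_off(): hands the job in; it is judged then, once.
Trained networks look in a picture, given as the dict that the camera call returned (one of the last four; its "shot" number tells which), for a name from the list of things; names that differ only in an ending like _2 or _b are one class to them, and where a whole thing is asked for, a point or a joint stands for the part that bears it (a point fixed in the world has none). Each returns a list of dicts, best first, with "p" (0 to 1); they miss things now and then, are a little off and sometimes report something else, mostly with a low value. They report only what shows in the picture. A call takes as long as a camera call.
- robot.trace(query, picture): "mask" (400x640 bool, what is visible of it) and "uv" ([column, row] in pixels, amid what is visible of it).
- robot.place_of(query, picture): "uv" ([column, row] in pixels: a listed point, or the origin of a listed thing).
The state is a dict: "time": time; "joints": joint angles; "joint_velocities": joint speeds; "tau": joint torques, N m; "eef_pos": TCP position; "eef_rot": TCP orientation; "contact_force": force on the tool from outside, world axes, zero at the start; "moment": the same for the moment, N m; "finger_gap": finger opening in m; "grip_force": force on a finger pad.
Only numpy, scipy, OpenCV 4.12 (cv2) and the standard library are available. Lean on these libraries where they do the work, as an engineer would, in place of code of your own. Each camera call takes 0.05 s, during which the arm holds its last target. There are 200 camera calls.

### The job

Put the set of four plain round cutters away in the round blue tin: nest them one inside another in the middle of the tin, upright and all standing flat on its floor. Each larger cutter has to go down over the smaller ones because of the strap handles; set them down, do not drop them in. The scalloped cutter and the square cutter belong to another set: leave them standing where they are.

Things in the scene. Friction and masses are not known exactly. Their poses are not given: they have to be found in the camera images.
- cutter_1: smallest of the four plain round cutters: steel ring, outer diameter 52 mm, wall 2 mm thick, 36 mm high, open below, with a strap handle bridging it from rim to rim. Origin: on the axis at the lower edge, z up. Strap along the body's x, over the axis; on it a black grip 28 mm long (x), 16 wide (y), 11 thick, centred, top 62 mm above the lower edge. Loose, upright, about 50 g
- cutter_2: second smallest of the four plain round cutters: steel ring, outer diameter 76 mm, wall 2 mm thick, 36 mm high, open below, with a strap handle bridging it from rim to rim. Origin: on the axis at the lower edge, z up. Strap along the body's x, over the axis; on it a black grip 52 mm long (x), 16 wide (y), 11 thick, centred, top 82 mm above the lower edge. Loose, upright, about 70 g
- cutter_3: second largest of the four plain round cutters: steel ring, outer diameter 100 mm, wall 2 mm thick, 36 mm high, open below, with a strap handle bridging it from rim to rim. Origin: on the axis at the lower edge, z up. Strap along the body's x, over the axis; on it a black grip 76 mm long (x), 16 wide (y), 11 thick, centred, top 102 mm above the lower edge. Loose, upright, about 90 g
- cutter_4: largest of the four plain round cutters: steel ring, outer diameter 124 mm, wall 2 mm thick, 36 mm high, open below, with a strap handle bridging it from rim to rim. Origin: on the axis at the lower edge, z up. Strap along the body's x, over the axis; on it a black grip 100 mm long (x), 16 wide (y), 11 thick, centred, top 122 mm above the lower edge. Loose, upright, about 110 g
- tin: shallow round open tin, blue metal: 160 mm across the rim, 150 mm inside, 40 mm high, floor 3 mm thick. Origin: centre of its underside, z up. Loose, about 0.8 kg. Room all round: 13 mm for the largest cutter in the tin, about 9 mm for each cutter going down over the next smaller; nested, each strap clears the next smaller one's grip by 9 mm whichever way they point
- scalloped_cutter: look-alike of another set: steel cutter with a scalloped (flower-shaped, eight-lobed) wall, 90 mm across, 36 mm high, same kind of strap with black grip, grip top 92 mm high. Origin: on its axis at the lower edge; strap along x. Stays where it is
- square_cutter: look-alike of another set: square steel cutter with rounded corners, 62 x 62 mm, wall 36 mm high, same kind of strap with black grip, grip top 72 mm high. Origin: on its axis at the lower edge; strap along x. Stays where it is
- mixer_bowl (a point): point on the worktop straight below the axis of the spiral mixer's bowl, a fixed obstacle 0.55 m tall: it reaches 130 mm from this point towards the robot (-x), 130 mm to either side (y) and 340 mm to the back. Nothing tall stands within 0.6 m of the robot's base axis; keep the arm and wrist clear of the mixer when crossing in front of it

How it is judged:
On the way, in this order (a step that is already met when the one before it is completed fails the run):
1. the smallest cutter stands flat in the tin (horizontal distance between cutter_1 and tin below 0.02 m and z of cutter_1 in the frame of tin between 0 and 0.007 m and angle between cutter_1's own z axis and vertical below 0.08 rad), for 0.2 s.
2. the second smallest cutter stands flat in the tin over the smaller ones (all of step 1 and horizontal distance between cutter_2 and tin below 0.02 m and z of cutter_2 in the frame of tin between 0 and 0.007 m and angle between cutter_2's own z axis and vertical below 0.08 rad), for 0.2 s.
3. the second largest cutter stands flat in the tin over the smaller ones (all of step 2 and horizontal distance between cutter_3 and tin below 0.02 m and z of cutter_3 in the frame of tin between 0 and 0.007 m and angle between cutter_3's own z axis and vertical below 0.08 rad), for 0.2 s.
4. the largest cutter stands flat in the tin over the smaller ones (all of step 3 and horizontal distance between cutter_4 and tin below 0.02 m and z of cutter_4 in the frame of tin between 0 and 0.007 m and angle between cutter_4's own z axis and vertical below 0.08 rad), for 0.2 s.
At the end, for the whole second after the job is handed in: All four round cutters nested in the tin: axes within 20 mm of its centre, lower edges on its floor (under 7 mm above its underside), upright within 0.08 rad, released, at rest; tin flat on the worktop; scalloped and square cutters upright, within 15 mm of where they were (all of step 4 and linear speed of each of cutter_1, cutter_2, cutter_3, cutter_4, tin below 0.02 m/s and angular speed of each of cutter_1, cutter_2, cutter_3, cutter_4 below 0.2 rad/s and contact force between each of cutter_1, cutter_2, cutter_3, cutter_4 and the fingers below 0.1 N and angle between tin's own z axis and vertical below 0.06 rad and distance of each of scalloped_cutter, square_cutter from where it was at the start of the episode below 0.015 m and angle between each of scalloped_cutter, square_cutter's own z axis and vertical below 0.1 rad); the robot touches nothing.
It fails at once if the scalloped cutter is moved by more than 15 mm or tipped (distance of scalloped_cutter from where it was at the start of the episode above 0.015 m or angle between scalloped_cutter's own z axis and vertical above 0.3 rad).
It fails at once if the square cutter is moved by more than 15 mm or tipped (distance of square_cutter from where it was at the start of the episode above 0.015 m or angle between square_cutter's own z axis and vertical above 0.3 rad).
It fails at once if a cutter is dropped into the tin from more than about 30 mm ((horizontal distance between cutter_1 and tin below 0.06 m and z of cutter_1 in the frame of tin above 0.025 m and linear speed of cutter_1 above 0.35 m/s and contact force between cutter_1 and the fingers below 0.05 N) or (horizontal distance between cutter_2 and tin below 0.06 m and z of cutter_2 in the frame of tin above 0.025 m and linear speed of cutter_2 above 0.35 m/s and contact force between cutter_2 and the fingers below 0.05 N) or (horizontal distance between cutter_3 and tin below 0.06 m and z of cutter_3 in the frame of tin above 0.025 m and linear speed of cutter_3 above 0.35 m/s and contact force between cutter_3 and the fingers below 0.05 N) or (horizontal distance between cutter_4 and tin below 0.06 m and z of cutter_4 in the frame of tin above 0.025 m and linear speed of cutter_4 above 0.35 m/s and contact force between cutter_4 and the fingers below 0.05 N)).
It also fails if it takes over 115 s, if anything falls off the work surface, if the arm or the gripper's body presses on something with over 40 N, if the wrist force passes 120 N, or if a joint passes its speed limit or range.

## Working session

There is one attempt and no reset: what is moved stays moved. The work goes in short steps, Python scripts to look and compute and a tool call to move; the robot and the scene stay as the last step left them, time stands still between calls to the robot, and variables do not carry over. Pictures are saved under pics/ and viewed, at most 14 in all, crops included, and the job is handed in when it is done.

Besides the shell and the picture viewer there is one more tool, called after "Call:" in YAML: its name, and indented under it one key for each argument. step_arm: Moves the arm, as the interface text tells. Shifts and turns lie within -1 to 1; 1 stands for 20 mm of shift or 0.15 rad of turn. Its arguments: {"type":"object","properties":{"plan":{"type":"array"},"grip":{"type":"number"},"grip_force":{"type":"number"}},"required":["plan"]}

```bash
ls; mkdir -p pics; python3 - <<'E'
from workcell import robot
import cv2,numpy as np
s=robot.sense();print(s, robot.tip_extent)
for n in("top","side"):
    p=robot.capture(n);cv2.imwrite(f"pics/{n}0.png",p["pixels"][:,:,::-1]);print(n,p["intrinsics"],p["R"],p["t"])
    for q in("cutter_1","tin","scalloped_cutter","square_cutter","mixer_bowl"):
        print(q,[(np.round(d["uv"]),round(d["p"],2)) for d in robot.place_of(q,p)])
E
```

```text
pics
{'time': 0.0, 'joints': array([ 1.18979223e+00,  2.17764206e-01,  1.61494288e+00,  4.84270689e-07,
        1.31130884e+00, -1.12194245e-01]), 'joint_velocities': array([ 4.51433397e-05, -1.48913780e-03,  1.59429136e-03, -4.66917338e-04,
        6.67623532e-04,  6.41058031e-04]), 'tau': array([ 7.26357011e-04, -3.96854711e+01, -3.03849435e+01, -2.47467260e-04,
        9.82133177e-03, -3.18719259e-06]), 'eef_pos': array([0.16566936, 0.60182324, 0.24395744]), 'eef_rot': array([-3.13918467e+00, -2.71771924e-04,  2.87278235e+00]), 'contact_force': array([ 1.16049083, -0.52400035,  0.09303477]), 'moment': array([ 0.00618161,  0.01891582, -0.01956155]), 'grip_force': 0.0, 'finger_gap': 0.08546841487584601} 0.014
top [[462.36683768   0.         322.0522273 ]
 [  0.         462.36683768 203.32939669]
 [  0.           0.           1.        ]] [[ 0.01192957 -0.99989868 -0.00776584]
 [-0.99927542 -0.0116407  -0.03623723]
 [ 0.03614316  0.0081925  -0.99931304]] [-0.02910923  0.56272363  1.34165951]
cutter_1 [(array([421., 259.]), 0.9), (array([263., 186.]), 0.77), (array([196., 184.]), 0.67), (array([361., 242.]), 0.55)]
tin [(array([227., 245.]), 0.74)]
scalloped_cutter [(array([294., 250.]), 0.78)]
square_cutter [(array([452., 200.]), 0.94)]
mixer_bowl [(array([450., 199.]), 0.47)]
side [[386.31085486   0.         323.52472168]
 [  0.         386.31085486 192.61263354]
 [  0.           0.           1.        ]] [[-0.9394326  -0.3422544   0.01811976]
 [-0.13044501  0.30816014 -0.94234889]
 [ 0.31693927 -0.88763689 -0.33414106]] [0.53802882 0.1380236  0.79710108]
cutter_1 [(array([281., 245.]), 0.95), (array([407., 189.]), 0.95), (array([383., 207.]), 0.77)]
tin [(array([354., 280.]), 0.85)]
scalloped_cutter []
square_cutter [(array([366., 170.]), 0.75)]
mixer_bowl [(array([375., 237.]), 0.29)]
```

View pics/top0.png

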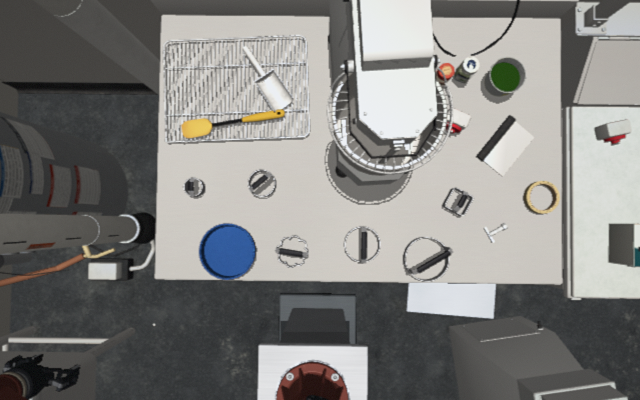

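View pics/side0.png

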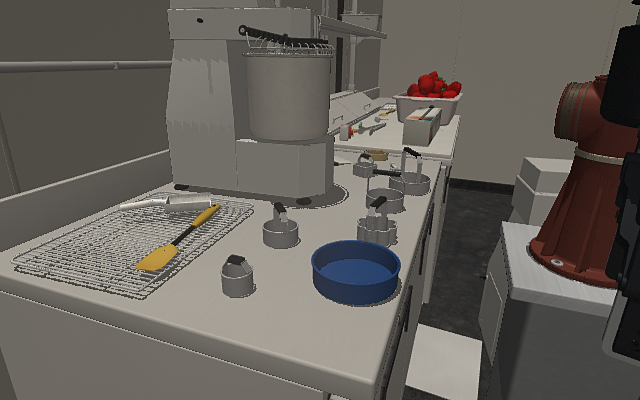

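The top view shows cutter_1 at about (195,187), cutter_2 (262,184), cutter_3 (361,244), cutter_4 (427,258), the tin (228,250), the scalloped cutter (293,251) and the square cutter (457,201). The mixer bowl is around (388,110), and the side view agrees.

```bash
cat > h.py <<'E'
import numpy as np,cv2
from workcell import robot
H={1:.062,2:.082,3:.102,4:.122}; GL={1:.028,2:.052,3:.076,4:.1}
def back(p,uv,z):
    d=p["R"].T@np.linalg.inv(p["intrinsics"])@np.array([uv[0],uv[1],1.]); c=-p["R"].T@p["t"]
    return c+d*(z-c[2])/d[2]
def proj(p,X):
    q=p["intrinsics"]@(p["R"]@np.asarray(X)+p["t"]); return q[:2]/q[2]
def grip(p,uv,z,r=26,thr=75):
    "dark grip near uv -> centre, yaw of strap, length, width on plane z"
    im=p["pixels"].astype(int); m=((im.max(2)<thr)).astype(np.uint8)
    roi=np.zeros_like(m); cv2.circle(roi,tuple(int(v) for v in uv),r,1,-1); m&=roi
    n,l,st,c=cv2.connectedComponentsWithStats(m,connectivity=8)
    k=1+np.argmax(st[1:,4]); ys,xs=np.where(l==k)
    W=np.array([back(p,(x,y),z)[:2] for x,y in zip(xs,ys)],np.float32)
    (c,s,a)=cv2.minAreaRect(W); ev,V=np.linalg.eigh(np.cov(W.T)); v=V[:,1]
    return W.mean(0),np.arctan2(v[1],v[0]),s,np.array(c),len(xs)
E
python3 - <<'E'
from h import *
p=robot.capture("top");np.set_printoptions(precision=4,suppress=True)
for k,uv,r in((1,(195,187),9),(2,(262,184),14),(3,(361,244),20),(4,(427,258),26)):
    g=grip(p,uv,H[k]-.003,r);print(k,*g)
o=robot.place_of("cutter_1",p)
for d in o: print("org",back(p,d["uv"],0)[:2],d["p"])
t=robot.trace("tin",p)[0];ys,xs=np.where(t["mask"])
c=max(cv2.findContours(t["mask"].astype(np.uint8),0,1)[0],key=len)[:,0]
e=cv2.fitEllipse(c);print("tin",e,back(p,e[0],.04),back(p,robot.place_of("tin",p)[0]["uv"],0),p["shot"])
for q in("scalloped_cutter","square_cutter"):print(q,back(p,robot.place_of(q,p)[0]["uv"],0))
# mixer footprint
im=p["pixels"]
big=lambda a,b,c,d:cv2.resize(im[b:d,a:c,::-1],None,fx=4,fy=4,interpolation=cv2.INTER_CUBIC)
cv2.imwrite("pics/c1.png",np.vstack([big(170,165,300,215),big(330,225,460,285)]))
s=robot.capture("side")
for k,uv,r in((1,(236,261),12),(2,(279,211),16)):
    print("side",k,grip(s,uv,H[k]-.005,r)[0])
t=robot.trace("tin",s)[0]
print(proj(s,back(p,e[0],.04)),t["uv"])
c=max(cv2.findContours(t["mask"].astype(np.uint8),0,1)[0],key=len)[:,0];print(c.min(0),c.max(0))
E
```

```text
1 [0.6056 0.3521] -3.058578343372053 (0.025503963232040405, 0.01989828795194626) [0.6073 0.3525] 58
2 [0.619  0.1532] 2.2767698349986687 (0.012525694444775581, 0.04731778800487518) [0.6187 0.1535] 78
3 [ 0.4479 -0.137 ] 3.105798203288624 (0.07058724015951157, 0.013599890284240246) [ 0.4477 -0.1373] 144
4 [ 0.4085 -0.3281] 2.1200742691510333 (0.05274182930588722, 0.10098157823085785) [ 0.4012 -0.3315] 256
org [0.6238 0.1536] 0.85
org [0.6215 0.3537] 0.66
org [ 0.4492 -0.1425] 0.59
org [ 0.4049 -0.3172] 0.59
org [ 0.5786 -0.411 ] 0.16
tin ((227.19969177246094, 251.18368530273438), (55.86986541748047, 56.81700134277344), 79.2861328125) [0.4222 0.2462 0.04  ] [0.4262 0.2475 0.    ] 3
scalloped_cutter [0.4281 0.0698 0.    ]
square_cutter [ 0.5691 -0.4043  0.    ]
side 1 [0.6061 0.3524]
side 2 [0.6217 0.1505]
[355.4976 259.5578] [353.0, 272.5]
[311 239] [400 304]
```

View pics/c1.png

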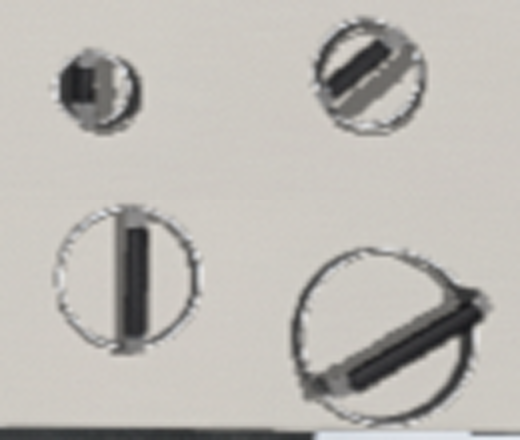

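The crop shows the four grips: cutter_1's at pixel (190,186) with the strap roughly along world x, cutter_2's diagonal at (260,182), cutter_3's along x at (363,244), and cutter_4's diagonal at (434,258). Dark rim pixels leaked into the masks for 1 and 4, so I'll use a tighter threshold.

```bash
python3 - <<'E'
from h import *
p=robot.capture("top");s=robot.capture("side");np.set_printoptions(precision=4,suppress=True)
for k,uv,r in((1,(190,186),8),(2,(260,182),14),(3,(363,244),20),(4,(431,258),26)):
  for thr in (45,55,65):
    g=grip(p,uv,H[k]-.002,r,thr);print(k,thr,*g)
  X=[*g[0],H[k]-.003];u=proj(s,X)
  print("  side",u,*grip(s,u,H[k]-.004,16,60)[:2])
print(p["pixels"][178:196,182:202].max(2))
m=robot.place_of("mixer_bowl",p);print([(back(p,d["uv"],0),d["p"]) for d in m])
for q in("scalloped_cutter","square_cutter","tin"):
  for d in robot.place_of(q,s): print(q,back(s,d["uv"],0),d["p"])
# sharp tin: blue mask
im=p["pixels"].astype(int);b=((im[:,:,2]-im[:,:,0])>40).astype(np.uint8);b[:,:190]=0;b[:,265:]=0;b[:210]=0
c=max(cv2.findContours(b,0,1)[0],key=len)[:,0]
W=np.array([back(p,x,.04)[:2] for x in c],np.float32);print(cv2.minEnclosingCircle(W),cv2.fitEllipse(W))
im=s["pixels"].astype(int);b=((im[:,:,2]-im[:,:,0])>40).astype(np.uint8)[220:320,300:410]
ys,xs=np.where(b);xs+=300;ys+=220
for a in np.arange(0,2*np.pi,np.pi/4):
    print(np.round(proj(s,[.4222+.08*np.cos(a),.2462+.08*np.sin(a),.04])),end=" ")
print("ext",xs.min(),xs.max(),ys.min(),ys.max())
E
```

```text
1 45 [0.6067 0.3548] -3.0634699595898183 (0.01988530345261097, 0.0056624929420650005) [0.6073 0.3537] 17
1 55 [0.6062 0.3538] -2.886547341127829 (0.022654946893453598, 0.01705201156437397) [0.6087 0.3536] 43
1 65 [0.6066 0.3534] 3.1352189021964816 (0.025454670190811157, 0.01981998048722744) [0.6073 0.3523] 60
  side [234.1664 258.6999] [0.6046 0.3536] 2.601305870647868Traceback (most recent call last):
  File "<stdin>", line 5, in <module>
  File "h.py", line 14, in grip
    k=1+np.argmax(st[1:,4]); ys,xs=np.where(l==k)
        ~~~~~~~~~^^^^^^^^^^
    return _wrapfunc(a, 'argmax', axis=axis, out=out, **kwds)
    return bound(*args, **kwds)
ValueError: attempt to get argmax of an empty sequence
```

```bash
python3 - <<'E'
from h import *
p=robot.capture("top");s=robot.capture("side");np.set_printoptions(precision=4,suppress=True,linewidth=200)
for k,uv,r in((1,(190,186),8),(2,(260,182),14),(3,(363,244),20),(4,(431,258),26)):
  for thr in (58,70):
    try: g=grip(p,uv,H[k]-.002,r,thr);print(k,thr,*g)
    except Exception as e: print(e)
  X=[*g[0],H[k]-.003];u=proj(s,X)
  try: print("  side",u,*grip(s,u,H[k]-.004,16,60)[:2])
  except Exception as e: print(e)
m=robot.place_of("mixer_bowl",p);print([(back(p,d["uv"],0),d["p"]) for d in m])
for q in("scalloped_cutter","square_cutter","tin"):
  for d in robot.place_of(q,s): print(q,back(s,d["uv"],0),d["p"])
im=p["pixels"].astype(int);b=((im[:,:,2]-im[:,:,0])>40).astype(np.uint8);b[:,:190]=0;b[:,265:]=0;b[:210]=0
c=max(cv2.findContours(b,0,1)[0],key=len)[:,0]
W=np.array([back(p,x,.04)[:2] for x in c],np.float32);print(cv2.minEnclosingCircle(W),cv2.fitEllipse(W))
im=s["pixels"].astype(int);b=((im[:,:,2]-im[:,:,0])>40).astype(np.uint8)[220:320,300:410]
ys,xs=np.where(b);xs+=300;ys+=220
for a in np.arange(0,2*np.pi,np.pi/4):
    print(np.round(proj(s,[.4222+.08*np.cos(a),.2462+.08*np.sin(a),.04])),end=" ")
print("ext",xs.min(),xs.max(),ys.min(),ys.max())
c=lambda im,a,b:cv2.resize(im[b:b+40,a:a+50,::-1],None,fx=8,fy=8,interpolation=cv2.INTER_CUBIC)
cv2.imwrite("pics/c2.png",np.hstack([c(p["pixels"],170,167),c(s["pixels"],213,248)]))
E
```

```text
1 58 [0.6065 0.354 ] -2.918791780005998 (0.022777952253818512, 0.016994260251522064) [0.6086 0.3537] 50
1 70 [0.6058 0.3531] -3.03539303723327 (0.025613125413656235, 0.0198215339332819) [0.6073 0.3523] 65
  side [234.6702 258.7038] [0.6046 0.3535] 2.6029349853555552
2 58 [0.6196 0.1523] 2.2541142842505373 (0.011777454987168312, 0.045531950891017914) [0.6193 0.1528] 67
2 70 [0.6189 0.1531] 2.276770118733952 (0.012515912763774395, 0.04728085920214653) [0.6186 0.1534] 78
  side [279.658  206.5619] [0.6202 0.1534] 2.180383524652949
3 58 [ 0.4456 -0.1372] 3.0898886849033405 (0.011880827136337757, 0.06826505064964294) [ 0.4491 -0.137 ] 98
3 70 [ 0.4481 -0.137 ] 3.0987963841510195 (0.07053132355213165, 0.013588064350187778) [ 0.4478 -0.1372] 139
  side [385.8205 171.5834] [ 0.4458 -0.132 ] 3.0646500851239806
4 58 [ 0.4107 -0.3261] 2.1046923785012486 (0.03400952368974686, 0.0988219827413559) [ 0.4034 -0.3265] 178
4 70 [ 0.4081 -0.3272] 2.1095206195396186 (0.05017713084816933, 0.10108962655067444) [ 0.3994 -0.3315] 242
  side [411.7385 150.5441] [ 0.4079 -0.3174] 2.0238420409251345
[]
scalloped_cutter [0.4171 0.0647 0.    ] 0.6
scalloped_cutter [0.6036 0.3474 0.    ] 0.39
square_cutter [ 0.5847 -0.4683  0.    ] 0.55
tin [0.4238 0.246  0.    ] 0.8
((0.42228683829307556, 0.24766865372657776), 0.08017689734697342) ((0.42237094044685364, 0.24758847057819366), (0.1570645570755005, 0.15728998184204102), 167.02499389648438)
[314. 252.] [315. 269.] [342. 282.] [380. 282.] [400. 268.] [392. 251.] [366. 241.] [336. 241.] ext 311 400 240 304
```

View pics/c2.png

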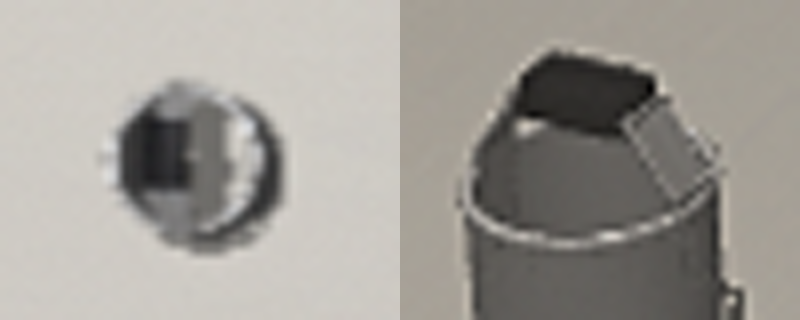

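```bash
cat >> h.py <<'E'
from scipy.spatial.transform import Rotation as Ro
def plan(x,y,z,yaw=None):
    s=robot.sense();R=Ro.from_euler("xyz",s["eef_rot"])
    d=np.array([x,y,z])-s["eef_pos"]
    if yaw is None: yaw=s["eef_rot"][2]
    T=Ro.from_euler("xyz",[np.pi,0,yaw]);r=(R.inv()*T).as_rotvec()/.15
    print("t",round(s["time"],2),"pos",s["eef_pos"].round(4),"rot",s["eef_rot"].round(3),"q",s["joints"].round(2),"gap",round(s["finger_gap"]*1e3,1),"F",s["contact_force"].round(1))
    print(" units tool xyz (before turning)",(R.inv().apply(d)/.02).round(2),"(after turning)",(T.inv().apply(d)/.02).round(2),"turn",r.round(2),"tip",robot.tip_extent)
def strap(p,uv,z,r,w=.011,thr=60):
    "axis centre and yaw from dark pixels near the grip's long line"
    m=(p["pixels"].max(2)<thr).astype(np.uint8);roi=np.zeros_like(m);cv2.circle(roi,tuple(uv),r,1,-1)
    ys,xs=np.where(m&roi);W=np.array([back(p,q,z)[:2] for q in zip(xs,ys)])
    for _ in range(8):
        vx,vy,cx,cy=cv2.fitLine(W.astype(np.float32),cv2.DIST_HUBER,0,.01,.01).ravel()
        d=np.abs((W[:,0]-cx)*vy-(W[:,1]-cy)*vx);W=W[d<max(w,d.max()*.8)]
    t=(W-[cx,cy])@[vx,vy];mid=(np.percentile(t,1)+np.percentile(t,99))/2
    return np.array([cx+vx*mid,cy+vy*mid]),np.arctan2(vy,vx),np.ptp(t)
E
python3 - <<'E'
from h import *
p=robot.capture("top");np.set_printoptions(precision=4,suppress=True)
for k,uv,r in((1,(190,186),8),(2,(260,182),14),(3,(363,244),20),(4,(434,260),22)):
  print(k,*strap(p,uv,H[k]-.002,r))
print("c4 by eye",back(p,(433.3,260.2),.12),"c1 by eye",back(p,(189,186),.06))
print("mixer front",back(p,(367,203),0))
plan(.606,.353,.2,np.pi)
E
```

```text
1 [0.6073 0.3542] 0.06884136 0.02529647396853249
2 [0.619 0.153] -0.86860013 0.047277352271785436
3 [ 0.4479 -0.1371] -0.042228036 0.07084197989624852
4 [ 0.4085 -0.3218] -1.0325315 0.09664765346734228
c4 by eye [ 0.4106 -0.3221  0.12  ] c1 by eye [0.6058 0.3536 0.06  ]
mixer front [ 0.5659 -0.1547  0.    ]
t 1.45 pos [0.166  0.6026 0.2453] rot [ 3.142 -0.     2.873] q [ 1.19  0.22  1.61  0.    1.31 -0.11] gap 85.3 F [ 0.3  0.1 -0.1]
 units tool xyz (before turning) [-24.53  -6.19   2.26] (after turning) [-22.   -12.48   2.26] turn [ 0.   -0.   -1.79] tip 0.014
```

Call:
step_arm:
  plan:
    - {"rz":-0.9}
    - {"rz":-0.89}
    - {"x":-1,"y":-0.57}
    - {"x":-1,"y":-0.57}
    - {"x":-1,"y":-0.57}
    - {"x":-1,"y":-0.57}
    - {"x":-1,"y":-0.57}
    - {"x":-1,"y":-0.57}
    - {"x":-1,"y":-0.57}
    - {"x":-1,"y":-0.57}
  grip: 60
  grip_force: 50

```text
schema error: expected keys x, y, z, rx, ry, rz
```

Call:
step_arm:
  plan:
    - {"x":-1,"y":-0.57,"z":0.3}
    - {"x":-1,"y":-0.57,"z":0.3}
    - {"x":-1,"y":-0.57,"z":0.3}
    - {"x":-1,"y":-0.57,"z":0.3}
    - {"x":-1,"y":-0.57,"z":0.3}
    - {"x":-1,"y":-0.57,"z":0.3}
    - {"x":-1,"y":-0.57,"z":0.3}
    - {"x":-1,"y":-0.57,"z":0.3}
    - {"x":-1,"y":-0.57,"z":0.3}
    - {"x":-1,"y":-0.57,"z":0.3}

```text
schema error: expected keys x, y, z, rx, ry, rz
```

Call:
step_arm:
  plan:
    - {"x":-1,"y":-0.57,"z":0.3}
    - {"x":-1,"y":-0.57,"z":0.3}
    - {"x":-1,"y":-0.57,"z":0.3}
    - {"x":-1,"y":-0.57,"z":0.3}
    - {}
    - {}

```text
schema error: expected keys x, y, z, rx, ry, rz
```

```bash
python3 -c "
from h import *
plan(.6065,.3538,.061,np.pi)"
```

```text
t 1.45 pos [0.166  0.6026 0.2453] rot [ 3.142 -0.     2.873] q [ 1.19  0.22  1.61  0.    1.31 -0.11] gap 85.3 F [ 0.3  0.1 -0.1]
 units tool xyz (before turning) [-24.54  -6.14   9.21] (after turning) [-22.03 -12.44   9.21] turn [ 0.   -0.   -1.79] tip 0.014
```

All six keys are needed in every row.

Call:
step_arm:
  plan:
    - {"x":0,"y":0,"z":0,"rx":0,"ry":0,"rz":-0.9}
    - {"x":0,"y":0,"z":0,"rx":0,"ry":0,"rz":-0.89}
    - {"x":-1,"y":-0.57,"z":0,"rx":0,"ry":0,"rz":0}
    - {"x":-1,"y":-0.57,"z":0,"rx":0,"ry":0,"rz":0}
    - {"x":-1,"y":-0.57,"z":0,"rx":0,"ry":0,"rz":0}
    - {"x":-1,"y":-0.57,"z":0,"rx":0,"ry":0,"rz":0}
    - {"x":-1,"y":-0.57,"z":0,"rx":0,"ry":0,"rz":0}
    - {"x":-1,"y":-0.57,"z":0,"rx":0,"ry":0,"rz":0}
    - {"x":-1,"y":-0.57,"z":0,"rx":0,"ry":0,"rz":0}
    - {"x":-1,"y":-0.57,"z":0,"rx":0,"ry":0,"rz":0}
  grip: 60
  grip_force: 50

```text
time: 2.45
eef_pos: [0.3267, 0.5108, 0.2454]
eef_rot: [3.141, 0.0, 3.141]
contact_force: [0.2, 0.0, 0.3]
finger_gap: 0.0601
grip_force: 0.0
```

Call:
step_arm:
  plan:
    - {"x":-1,"y":-0.57,"z":0.3,"rx":0,"ry":0,"rz":0}
    - {"x":-1,"y":-0.57,"z":0.3,"rx":0,"ry":0,"rz":0}
    - {"x":-1,"y":-0.57,"z":0.3,"rx":0,"ry":0,"rz":0}
    - {"x":-1,"y":-0.57,"z":0.3,"rx":0,"ry":0,"rz":0}
    - {"x":-1,"y":-0.57,"z":0.3,"rx":0,"ry":0,"rz":0}
    - {"x":-1,"y":-0.57,"z":0.3,"rx":0,"ry":0,"rz":0}
    - {"x":-1,"y":-0.57,"z":0.3,"rx":0,"ry":0,"rz":0}
    - {"x":-1,"y":-0.57,"z":0.3,"rx":0,"ry":0,"rz":0}
    - {"x":-1,"y":-0.57,"z":0.3,"rx":0,"ry":0,"rz":0}
    - {"x":-1,"y":-0.57,"z":0.3,"rx":0,"ry":0,"rz":0}

```text
time: 3.45
eef_pos: [0.5267, 0.3968, 0.1851]
eef_rot: [3.142, 0.0, 3.141]
contact_force: [-0.2, 0.3, 0.3]
finger_gap: 0.0601
grip_force: 0.0
```

Call:
step_arm:
  plan:
    - {"x":-1,"y":-0.57,"z":0.3,"rx":0,"ry":0,"rz":0}
    - {"x":-1,"y":-0.57,"z":0.3,"rx":0,"ry":0,"rz":0}
    - {"x":-1,"y":-0.57,"z":0.3,"rx":0,"ry":0,"rz":0}
    - {"x":-1,"y":-0.57,"z":0.3,"rx":0,"ry":0,"rz":0}
    - {"x":0,"y":0,"z":0,"rx":0,"ry":0,"rz":0}
    - {"x":0,"y":0,"z":0,"rx":0,"ry":0,"rz":0}

```text
time: 4.05
eef_pos: [0.6063, 0.3511, 0.1608]
eef_rot: [3.141, -0.001, 3.14]
contact_force: [0.1, 0.4, 0.8]
finger_gap: 0.06
grip_force: 0.0
```

```bash
python3 -c "
from h import *
plan(.6065,.3538,.061,np.pi)"
```

```text
t 4.05 pos [0.6063 0.3511 0.1608] rot [ 3.141e+00 -1.000e-03  3.140e+00] q [ 0.42  0.45  1.48  0.    1.21 -1.14] gap 60.0 F [0.1 0.4 0.8]
 units tool xyz (before turning) [-0.01  0.13  4.99] (after turning) [-0.01  0.13  4.99] turn [ 0.   -0.01 -0.01] tip 0.014
```

Call:
step_arm:
  plan:
    - {"x":0,"y":0.13,"z":1,"rx":0,"ry":0,"rz":0}
    - {"x":0,"y":0,"z":1,"rx":0,"ry":0,"rz":0}
    - {"x":0,"y":0,"z":1,"rx":0,"ry":0,"rz":0}
    - {"x":0,"y":0,"z":1,"rx":0,"ry":0,"rz":0}
    - {"x":0,"y":0,"z":0.6,"rx":0,"ry":0,"rz":0}
    - {"x":0,"y":0,"z":0.4,"rx":0,"ry":0,"rz":0}
    - {"x":0,"y":0,"z":0,"rx":0,"ry":0,"rz":0}

```text
time: 4.75
eef_pos: [0.6049, 0.3543, 0.0602]
eef_rot: [-3.141, -0.002, -3.141]
contact_force: [0.6, 0.3, -0.2]
finger_gap: 0.0601
grip_force: 0.0
```

Call:
step_arm:
  plan:
    - {"x":0,"y":0,"z":0,"rx":0,"ry":0,"rz":0}
    - {"x":0,"y":0,"z":0,"rx":0,"ry":0,"rz":0}
    - {"x":0,"y":0,"z":0,"rx":0,"ry":0,"rz":0}
    - {"x":0,"y":0,"z":0,"rx":0,"ry":0,"rz":0}
    - {"x":0,"y":0,"z":0,"rx":0,"ry":0,"rz":0}
    - {"x":0,"y":0,"z":0,"rx":0,"ry":0,"rz":0}
    - {"x":0,"y":0,"z":0,"rx":0,"ry":0,"rz":0}
  grip: 8
  grip_force: 50

```text
time: 5.45
eef_pos: [0.6068, 0.3545, 0.0626]
eef_rot: [3.141, 0.002, 3.141]
contact_force: [0.3, -0.6, 4.2]
finger_gap: 0.0145
grip_force: 50.8
```

```bash
python3 -c "
from h import *
p=robot.capture('side');c=p['pixels'][180:300,190:330,::-1];cv2.imwrite('pics/g1.png',cv2.resize(c,None,fx=4,fy=4))
plan(.4224,.2472,.2,np.pi)"
```

```text
t 5.5 pos [0.6068 0.3545 0.0626] rot [3.141e+00 2.000e-03 3.141e+00] q [ 0.43  0.56  1.52 -0.    1.06 -1.14] gap 14.9 F [-0.7 -1.   4.9]
 units tool xyz (before turning) [ 9.21 -5.36 -6.89] (after turning) [ 9.22 -5.36 -6.87] turn [ 0.    0.01 -0.  ] tip 0.014
```

View pics/g1.png

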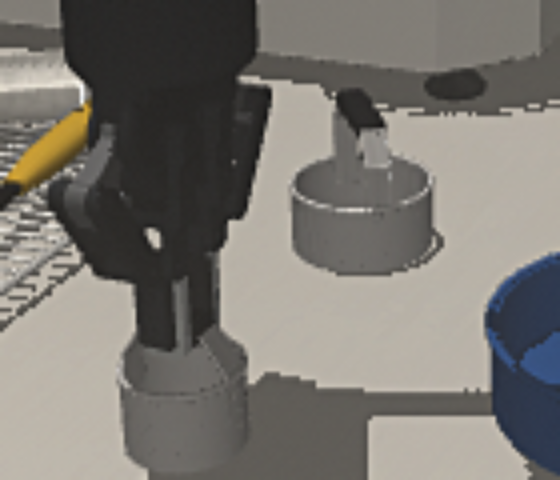

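The grasp on cutter_1 holds: gap 15 mm, ring upright below the fingers at about (185,390) in the crop. Next I lift it and carry it to the tin.

Call:
step_arm:
  plan:
    - {"x":0,"y":0,"z":-0.5,"rx":0,"ry":0,"rz":0}
    - {"x":0,"y":0,"z":-1,"rx":0,"ry":0,"rz":0}
    - {"x":0,"y":0,"z":-1,"rx":0,"ry":0,"rz":0}
    - {"x":0,"y":0,"z":-1,"rx":0,"ry":0,"rz":0}
    - {"x":0.9,"y":-0.53,"z":-0.5,"rx":0,"ry":0,"rz":0}
    - {"x":0.9,"y":-0.53,"z":-0.5,"rx":0,"ry":0,"rz":0}
    - {"x":0.9,"y":-0.53,"z":0,"rx":0,"ry":0,"rz":0}
    - {"x":0.9,"y":-0.53,"z":0,"rx":0,"ry":0,"rz":0}
    - {"x":0.9,"y":-0.53,"z":0,"rx":0,"ry":0,"rz":0}
    - {"x":0.9,"y":-0.53,"z":0,"rx":0,"ry":0,"rz":0}

```text
time: 6.5
eef_pos: [0.4964, 0.2901, 0.1508]
eef_rot: [-3.141, -0.001, 3.141]
contact_force: [0.1, -0.1, 0.0]
finger_gap: 0.0148
grip_force: 50.0
```

Call:
step_arm:
  plan:
    - {"x":0.9,"y":-0.53,"z":0,"rx":0,"ry":0,"rz":0}
    - {"x":0.9,"y":-0.53,"z":0,"rx":0,"ry":0,"rz":0}
    - {"x":0.9,"y":-0.53,"z":0,"rx":0,"ry":0,"rz":0}
    - {"x":0.6,"y":-0.3,"z":0,"rx":0,"ry":0,"rz":0}
    - {"x":0.4,"y":-0.2,"z":0,"rx":0,"ry":0,"rz":0}
    - {"x":0,"y":0,"z":0,"rx":0,"ry":0,"rz":0}

```text
time: 7.1
eef_pos: [0.4226, 0.2485, 0.1509]
eef_rot: [-3.141, -0.001, 3.141]
contact_force: [-0.6, 0.4, -0.2]
finger_gap: 0.015
grip_force: 50.0
```

```bash
python3 -c "
from h import *
p=robot.capture('side');c=p['pixels'][180:310,270:420,::-1];cv2.imwrite('pics/g2.png',cv2.resize(c,None,fx=3,fy=3))
plan(.4224,.2472,.0655,np.pi)"
```

```text
t 7.15 pos [0.4236 0.2489 0.1513] rot [3.141 0.    3.141] q [ 0.39  0.04  2.    0.    1.1  -1.18] gap 14.3 F [0.1 0.1 0.2]
 units tool xyz (before turning) [ 0.06 -0.08  4.29] (after turning) [ 0.06 -0.08  4.29] turn [ 0.  0. -0.] tip 0.014
```

Call:
step_arm:
  plan:
    - {"x":0,"y":-0.07,"z":1,"rx":0,"ry":0,"rz":0}
    - {"x":0,"y":0,"z":1,"rx":0,"ry":0,"rz":0}
    - {"x":0,"y":0,"z":1,"rx":0,"ry":0,"rz":0}
    - {"x":0,"y":0,"z":0.6,"rx":0,"ry":0,"rz":0}
    - {"x":0,"y":0,"z":0.3,"rx":0,"ry":0,"rz":0}
    - {"x":0,"y":0,"z":0.2,"rx":0,"ry":0,"rz":0}
    - {"x":0,"y":0,"z":0.1,"rx":0,"ry":0,"rz":0}
    - {"x":0,"y":0,"z":0.1,"rx":0,"ry":0,"rz":0}
    - {"x":0,"y":0,"z":0,"rx":0,"ry":0,"rz":0}

```text
time: 8.05
eef_pos: [0.4244, 0.2477, 0.0658]
eef_rot: [3.141, 0.001, 3.141]
contact_force: [-0.0, 0.3, -0.1]
finger_gap: 0.0146
grip_force: 50.0
```

Call:
step_arm:
  plan:
    - {"x":0,"y":0,"z":0.06,"rx":0,"ry":0,"rz":0}
    - {"x":0,"y":0,"z":0.06,"rx":0,"ry":0,"rz":0}
    - {"x":0,"y":0,"z":0,"rx":0,"ry":0,"rz":0}

```text
time: 8.35
eef_pos: [0.4248, 0.2476, 0.0655]
eef_rot: [-3.141, 0.001, -3.141]
contact_force: [-3.6, -2.7, 12.9]
finger_gap: 0.0147
grip_force: 51.7
```

It is down on the floor with 13 N of contact. Next I release and lift.

Call:
step_arm:
  plan:
    - {"x":0,"y":0,"z":-0.05,"rx":0,"ry":0,"rz":0}
    - {"x":0,"y":0,"z":0,"rx":0,"ry":0,"rz":0}
    - {"x":0,"y":0,"z":0,"rx":0,"ry":0,"rz":0}
    - {"x":0,"y":0,"z":-0.5,"rx":0,"ry":0,"rz":0}
    - {"x":0,"y":0,"z":-1,"rx":0,"ry":0,"rz":0}
    - {"x":0,"y":0,"z":-1,"rx":0,"ry":0,"rz":0}
    - {"x":0,"y":0,"z":-1,"rx":0,"ry":0,"rz":0}
  grip: 40

```text
time: 9.05
eef_pos: [0.4237, 0.2475, 0.1349]
eef_rot: [-3.142, -0.0, 3.141]
contact_force: [0.3, 0.4, 0.4]
finger_gap: 0.0401
grip_force: 0.0
```

```bash
python3 -c "
from h import *
plan(.6195,.153,.15,np.pi-.880)"
```

```text
t 9.05 pos [0.4237 0.2475 0.1349] rot [-3.142 -0.     3.141] q [ 0.39  0.06  2.02  0.    1.07 -1.19] gap 40.1 F [0.3 0.4 0.4]
 units tool xyz (before turning) [-9.79 -4.72 -0.76] (after turning) [-9.88  4.54 -0.75] turn [-0.   -0.    5.86] tip 0.014
```

Call:
step_arm:
  plan:
    - {"x":0,"y":0,"z":-0.2,"rx":0,"ry":0,"rz":0.98}
    - {"x":0,"y":0,"z":-0.2,"rx":0,"ry":0,"rz":0.98}
    - {"x":0,"y":0,"z":-0.2,"rx":0,"ry":0,"rz":0.98}
    - {"x":0,"y":0,"z":-0.2,"rx":0,"ry":0,"rz":0.98}
    - {"x":0,"y":0,"z":0,"rx":0,"ry":0,"rz":0.98}
    - {"x":0,"y":0,"z":0,"rx":0,"ry":0,"rz":0.96}
    - {"x":0,"y":0,"z":0,"rx":0,"ry":0,"rz":0}

```text
time: 9.75
eef_pos: [0.4239, 0.2475, 0.1504]
eef_rot: [3.141, 0.0, 2.263]
contact_force: [-0.4, -0.6, -0.1]
finger_gap: 0.0403
grip_force: 0.0
```

Call:
step_arm:
  plan:
    - {"x":-0.99,"y":0.45,"z":0,"rx":0,"ry":0,"rz":0}
    - {"x":-0.99,"y":0.45,"z":0,"rx":0,"ry":0,"rz":0}
    - {"x":-0.99,"y":0.45,"z":0,"rx":0,"ry":0,"rz":0}
    - {"x":-0.99,"y":0.45,"z":0,"rx":0,"ry":0,"rz":0}
    - {"x":-0.99,"y":0.45,"z":0,"rx":0,"ry":0,"rz":0}
    - {"x":-0.99,"y":0.45,"z":0,"rx":0,"ry":0,"rz":0}
    - {"x":-0.99,"y":0.45,"z":0,"rx":0,"ry":0,"rz":0}
    - {"x":-0.99,"y":0.45,"z":0,"rx":0,"ry":0,"rz":0}
    - {"x":-0.99,"y":0.45,"z":0,"rx":0,"ry":0,"rz":0}
    - {"x":-0.99,"y":0.45,"z":0,"rx":0,"ry":0,"rz":0}
  grip: 60

```text
time: 10.75
eef_pos: [0.6201, 0.1519, 0.15]
eef_rot: [-3.141, -0.0, 2.266]
contact_force: [0.0, 0.6, 0.1]
finger_gap: 0.06
grip_force: 0.0
```

```bash
python3 -c "
from h import *
p=robot.capture('top');c=p['pixels'][170:290,180:330,::-1];cv2.imwrite('pics/n1.png',cv2.resize(c,None,fx=4,fy=4,interpolation=cv2.INTER_CUBIC))
plan(.6195,.153,.081,np.pi-.880)"
```

```text
t 10.8 pos [0.6234 0.1501 0.1505] rot [3.139 0.004 2.264] q [ 0.13  0.34  1.65 -0.    1.15 -0.57] gap 60.0 F [ 3.1 -0.9  0.8]
 units tool xyz (before turning) [ 0.25 -0.07  3.47] (after turning) [ 0.24 -0.06  3.47] turn [0.02 0.02 0.02] tip 0.014
```

View pics/n1.png

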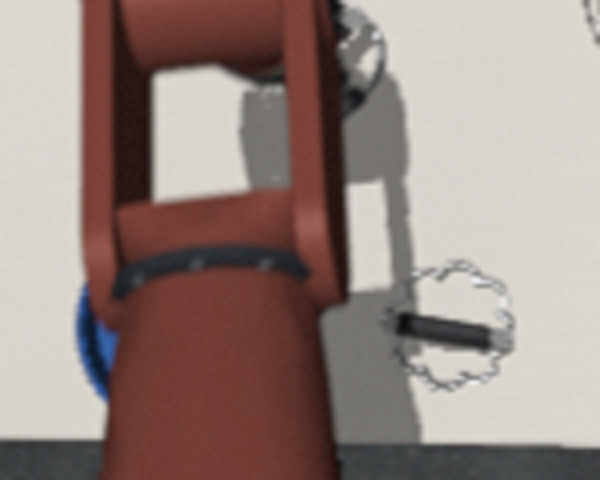

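The top view is blocked by the arm over the tin, so I'll descend on cutter_2 and check from the side.

Call:
step_arm:
  plan:
    - {"x":0,"y":0,"z":1,"rx":0,"ry":0,"rz":0}
    - {"x":0,"y":0,"z":0.8,"rx":0,"ry":0,"rz":0}
    - {"x":0,"y":0,"z":0,"rx":0,"ry":0,"rz":0}

```text
time: 11.1
eef_pos: [0.6162, 0.1521, 0.1101]
eef_rot: [-3.135, -0.004, 2.264]
contact_force: [-0.6, 0.3, -0.8]
finger_gap: 0.0602
grip_force: 0.0
```

```bash
python3 -c "
from h import *
p=robot.capture('side');c=p['pixels'][150:310,230:430,::-1];cv2.imwrite('pics/n2.png',cv2.resize(c,None,fx=4,fy=3.7,interpolation=cv2.INTER_CUBIC))
plan(.6195,.153,.081,np.pi-.880)"
```

```text
t 11.15 pos [0.6171 0.1524 0.1115] rot [-3.137e+00 -3.000e-03  2.264e+00] q [ 0.13  0.38  1.68  0.    1.09 -0.56] gap 60.0 F [ 0.7  0.2 -0.1]
 units tool xyz (before turning) [-0.06  0.12  1.53] (after turning) [-0.05  0.11  1.53] turn [-0.03 -0.02  0.01] tip 0.014
```

View pics/n2.png

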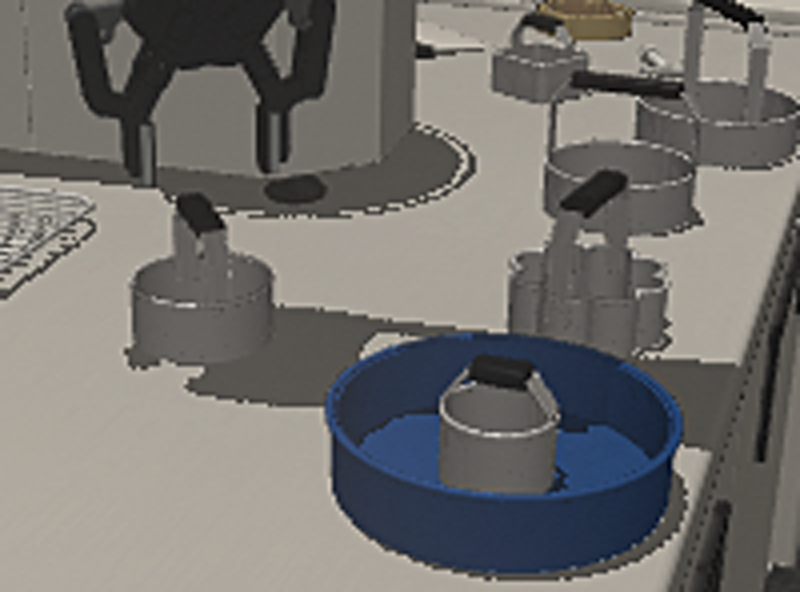

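Cutter_1 stands upright in the middle of the tin, ring centre (498,440) in the crop against tin centre (504,440). The fingers straddle cutter_2's grip.

Call:
step_arm:
  plan:
    - {"x":0,"y":0.05,"z":0.8,"rx":0,"ry":0,"rz":0}
    - {"x":0,"y":0,"z":0.7,"rx":0,"ry":0,"rz":0}
    - {"x":0,"y":0,"z":0,"rx":0,"ry":0,"rz":0}
    - {"x":0,"y":0,"z":0,"rx":0,"ry":0,"rz":0}

```text
time: 11.55
eef_pos: [0.6195, 0.153, 0.0829]
eef_rot: [-3.14, -0.001, 2.263]
contact_force: [-0.5, -0.1, 0.9]
finger_gap: 0.0602
grip_force: 0.0
```

Call:
step_arm:
  plan:
    - {"x":0,"y":0,"z":0,"rx":0,"ry":0,"rz":0}
    - {"x":0,"y":0,"z":0,"rx":0,"ry":0,"rz":0}
    - {"x":0,"y":0,"z":0,"rx":0,"ry":0,"rz":0}
    - {"x":0,"y":0,"z":0,"rx":0,"ry":0,"rz":0}
    - {"x":0,"y":0,"z":0,"rx":0,"ry":0,"rz":0}
    - {"x":0,"y":0,"z":0,"rx":0,"ry":0,"rz":0}
  grip: 8
  grip_force: 50

```text
time: 12.15
eef_pos: [0.6208, 0.1531, 0.0848]
eef_rot: [3.14, 0.001, 2.262]
contact_force: [-0.9, 0.0, 3.4]
finger_gap: 0.0145
grip_force: 50.1
```

```bash
python3 -c "
from h import *
plan(.424,.247,.19)"
```

```text
t 12.15 pos [0.6208 0.1531 0.0848] rot [3.140e+00 1.000e-03 2.262e+00] q [ 0.13  0.42  1.68 -0.    1.04 -0.56] gap 14.5 F [-0.9  0.   3.4]
 units tool xyz (before turning) [ 9.89 -4.58 -5.27] (after turning) [ 9.89 -4.58 -5.26] turn [0.01 0.01 0.  ] tip 0.014
```

Call:
step_arm:
  plan:
    - {"x":0,"y":0,"z":-0.5,"rx":0,"ry":0,"rz":0}
    - {"x":0,"y":0,"z":-1,"rx":0,"ry":0,"rz":0}
    - {"x":0,"y":0,"z":-1,"rx":0,"ry":0,"rz":0}
    - {"x":0,"y":0,"z":-1,"rx":0,"ry":0,"rz":0}
    - {"x":0.9,"y":-0.42,"z":-1,"rx":0,"ry":0,"rz":0}
    - {"x":0.9,"y":-0.42,"z":-0.8,"rx":0,"ry":0,"rz":0}
    - {"x":0.9,"y":-0.42,"z":0,"rx":0,"ry":0,"rz":0}
    - {"x":0.9,"y":-0.42,"z":0,"rx":0,"ry":0,"rz":0}
    - {"x":0.9,"y":-0.42,"z":0,"rx":0,"ry":0,"rz":0}
    - {"x":0.9,"y":-0.42,"z":0,"rx":0,"ry":0,"rz":0}

```text
time: 13.15
eef_pos: [0.5113, 0.2043, 0.1899]
eef_rot: [-3.141, -0.0, 2.262]
contact_force: [-0.5, -0.6, -0.5]
finger_gap: 0.0149
grip_force: 49.6
```

Call:
step_arm:
  plan:
    - {"x":0.9,"y":-0.42,"z":0,"rx":0,"ry":0,"rz":0}
    - {"x":0.9,"y":-0.42,"z":0,"rx":0,"ry":0,"rz":0}
    - {"x":0.9,"y":-0.42,"z":0,"rx":0,"ry":0,"rz":0}
    - {"x":0.9,"y":-0.4,"z":0,"rx":0,"ry":0,"rz":0}
    - {"x":0.6,"y":-0.2,"z":0,"rx":0,"ry":0,"rz":0}
    - {"x":0.2,"y":-0.1,"z":0,"rx":0,"ry":0,"rz":0}
    - {"x":0,"y":0,"z":0,"rx":0,"ry":0,"rz":0}
    - {"x":0,"y":0,"z":0,"rx":0,"ry":0,"rz":0}

```text
time: 13.95
eef_pos: [0.4268, 0.2469, 0.1901]
eef_rot: [3.141, 0.001, 2.262]
contact_force: [0.2, -0.2, -0.7]
finger_gap: 0.0145
grip_force: 49.6
```

```bash
python3 -c "
from h import *
p=robot.capture('side');c=p['pixels'][170:310,280:430,::-1];cv2.imwrite('pics/n3.png',cv2.resize(c,None,fx=4,fy=4,interpolation=cv2.INTER_CUBIC))
plan(.424,.2475,.0878)"
```

```text
t 14.0 pos [0.4269 0.2467 0.1901] rot [3.141e+00 1.000e-03 2.262e+00] q [ 0.38 -0.01  1.97 -0.    1.18 -0.31] gap 14.6 F [ 0.6  0.1 -0.8]
 units tool xyz (before turning) [ 0.13 -0.09  5.12] (after turning) [ 0.12 -0.09  5.12] turn [0. 0. 0.] tip 0.014
```

View pics/n3.png

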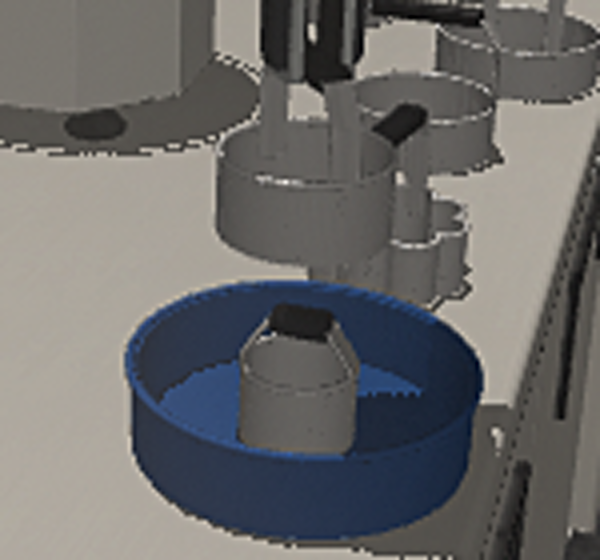

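Cutter_2 hangs upright, concentric above cutter_1: column about 305 against 298 in the crop. Next I lower it.

Call:
step_arm:
  plan:
    - {"x":0.13,"y":-0.08,"z":0.5,"rx":0,"ry":0,"rz":0}
    - {"x":0,"y":0,"z":0.7,"rx":0,"ry":0,"rz":0}
    - {"x":0,"y":0,"z":0.7,"rx":0,"ry":0,"rz":0}
    - {"x":0,"y":0,"z":0.7,"rx":0,"ry":0,"rz":0}
    - {"x":0,"y":0,"z":0.7,"rx":0,"ry":0,"rz":0}
    - {"x":0,"y":0,"z":0.7,"rx":0,"ry":0,"rz":0}
    - {"x":0,"y":0,"z":0.6,"rx":0,"ry":0,"rz":0}
    - {"x":0,"y":0,"z":0.3,"rx":0,"ry":0,"rz":0}
    - {"x":0,"y":0,"z":0.15,"rx":0,"ry":0,"rz":0}
    - {"x":0,"y":0,"z":0,"rx":0,"ry":0,"rz":0}

```text
time: 15.0
eef_pos: [0.4233, 0.2478, 0.0887]
eef_rot: [-3.141, -0.0, 2.262]
contact_force: [-0.6, -0.4, -0.1]
finger_gap: 0.0145
grip_force: 49.6
```

Call:
step_arm:
  plan:
    - {"x":0,"y":0,"z":0.06,"rx":0,"ry":0,"rz":0}
    - {"x":0,"y":0,"z":0,"rx":0,"ry":0,"rz":0}

```text
time: 15.2
eef_pos: [0.4238, 0.248, 0.0883]
eef_rot: [3.14, 0.0, 2.262]
contact_force: [0.2, 0.7, -1.2]
finger_gap: 0.0143
grip_force: 49.6
```

Call:
step_arm:
  plan:
    - {"x":0,"y":0,"z":0.06,"rx":0,"ry":0,"rz":0}
    - {"x":0,"y":0,"z":0,"rx":0,"ry":0,"rz":0}

```text
time: 15.4
eef_pos: [0.4239, 0.2481, 0.0877]
eef_rot: [3.14, 0.0, 2.262]
contact_force: [-2.1, -1.2, 4.5]
finger_gap: 0.0147
grip_force: 50.3
```

Call:
step_arm:
  plan:
    - {"x":0,"y":0,"z":0,"rx":0,"ry":0,"rz":0}
    - {"x":0,"y":0,"z":0,"rx":0,"ry":0,"rz":0}
    - {"x":0,"y":0,"z":0,"rx":0,"ry":0,"rz":0}
    - {"x":0,"y":0,"z":-0.5,"rx":0,"ry":0,"rz":0}
    - {"x":0,"y":0,"z":-1,"rx":0,"ry":0,"rz":0}
    - {"x":0,"y":0,"z":-1,"rx":0,"ry":0,"rz":0}
    - {"x":0,"y":0,"z":-1,"rx":0,"ry":0,"rz":0}
    - {"x":0,"y":0,"z":-1,"rx":0,"ry":0,"rz":0}
  grip: 40

```text
time: 16.2
eef_pos: [0.4234, 0.2478, 0.1779]
eef_rot: [3.141, 0.0, 2.262]
contact_force: [0.9, 0.6, 0.5]
finger_gap: 0.0403
grip_force: 0.0
```

```bash
python3 -c "
from h import *
plan(.4478,-.1371,.19,np.pi-.043)"
```

```text
t 16.2 pos [0.4234 0.2478 0.1779] rot [3.141 0.    2.262] q [ 0.39 -0.    1.99 -0.    1.16 -0.31] gap 40.3 F [0.9 0.6 0.5]
 units tool xyz (before turning) [-15.6  -11.33  -0.61] (after turning) [ -2.05 -19.18  -0.6 ] turn [ 0.    0.   -5.58] tip 0.014
```

Call:
step_arm:
  plan:
    - {"x":0,"y":0,"z":-0.2,"rx":0,"ry":0,"rz":-0.95}
    - {"x":0,"y":0,"z":-0.2,"rx":0,"ry":0,"rz":-0.95}
    - {"x":0,"y":0,"z":-0.2,"rx":0,"ry":0,"rz":-0.95}
    - {"x":0,"y":0,"z":0,"rx":0,"ry":0,"rz":-0.95}
    - {"x":0,"y":0,"z":0,"rx":0,"ry":0,"rz":-0.95}
    - {"x":0,"y":0,"z":0,"rx":0,"ry":0,"rz":-0.83}
    - {"x":0,"y":0,"z":0,"rx":0,"ry":0,"rz":0}
    - {"x":-0.1,"y":-1,"z":0,"rx":0,"ry":0,"rz":0}
    - {"x":-0.1,"y":-1,"z":0,"rx":0,"ry":0,"rz":0}
    - {"x":-0.1,"y":-1,"z":0,"rx":0,"ry":0,"rz":0}

```text
time: 17.2
eef_pos: [0.4268, 0.1871, 0.1889]
eef_rot: [3.142, 0.0, 3.097]
contact_force: [-0.5, -0.1, 0.3]
finger_gap: 0.04
grip_force: 0.0
```

Call:
step_arm:
  plan:
    - {"x":-0.1,"y":-1,"z":0,"rx":0,"ry":0,"rz":0}
    - {"x":-0.1,"y":-1,"z":0,"rx":0,"ry":0,"rz":0}
    - {"x":-0.1,"y":-1,"z":0,"rx":0,"ry":0,"rz":0}
    - {"x":-0.1,"y":-1,"z":0,"rx":0,"ry":0,"rz":0}
    - {"x":-0.1,"y":-1,"z":0,"rx":0,"ry":0,"rz":0}
    - {"x":-0.1,"y":-1,"z":0,"rx":0,"ry":0,"rz":0}
    - {"x":-0.1,"y":-1,"z":0,"rx":0,"ry":0,"rz":0}
    - {"x":-0.1,"y":-1,"z":0,"rx":0,"ry":0,"rz":0}
    - {"x":-0.1,"y":-1,"z":0,"rx":0,"ry":0,"rz":0}
    - {"x":-0.1,"y":-1,"z":0,"rx":0,"ry":0,"rz":0}
  grip: 60

```text
time: 18.2
eef_pos: [0.4384, -0.0139, 0.189]
eef_rot: [-3.142, 0.001, 3.096]
contact_force: [-0.2, -0.1, -1.5]
finger_gap: 0.0599
grip_force: 0.0
```

Call:
step_arm:
  plan:
    - {"x":-0.1,"y":-1,"z":0,"rx":0,"ry":0,"rz":0}
    - {"x":-0.1,"y":-1,"z":0,"rx":0,"ry":0,"rz":0}
    - {"x":-0.1,"y":-1,"z":0,"rx":0,"ry":0,"rz":0}
    - {"x":-0.1,"y":-1,"z":0,"rx":0,"ry":0,"rz":0}
    - {"x":-0.1,"y":-1,"z":0,"rx":0,"ry":0,"rz":0}
    - {"x":0,"y":-0.8,"z":0,"rx":0,"ry":0,"rz":0}
    - {"x":0,"y":-0.4,"z":0,"rx":0,"ry":0,"rz":0}
    - {"x":0,"y":0,"z":0,"rx":0,"ry":0,"rz":0}
    - {"x":0,"y":0,"z":0,"rx":0,"ry":0,"rz":0}

```text
time: 19.1
eef_pos: [0.443, -0.137, 0.1886]
eef_rot: [3.141, -0.0, 3.098]
contact_force: [0.1, 0.7, -0.7]
finger_gap: 0.0598
grip_force: 0.0
```

```bash
python3 -c "
from h import *
np.set_printoptions(precision=4,suppress=True)
p=robot.capture('top');s=robot.capture('side')
a=p['pixels'][215:285,190:270,::-1];b=s['pixels'][200:310,300:420,::-1]
cv2.imwrite('pics/n4.png',np.hstack([cv2.resize(a,(400,400),interpolation=2),cv2.resize(b,(400,400),interpolation=2)]))
im=p['pixels'].astype(int);b=((im[:,:,2]-im[:,:,0])>40).astype(np.uint8);b[:,:190]=0;b[:,265:]=0;b[:210]=0
c=max(cv2.findContours(b,0,1)[0],key=len)[:,0]
W=np.array([back(p,x,.04)[:2] for x in c],np.float32);print(cv2.minEnclosingCircle(W),cv2.fitEllipse(W)[0])
u=proj(p,[.423,.248,.083]);print(u)
print(strap(p,u.astype(int),.083,12))
plan(.4478,-.1371,.101,np.pi-.043)"
```

```text
((0.42228683829307556, 0.24766865372657776), 0.08017689734697342) (0.42233923077583313, 0.24763751029968262)
[223.2468 251.9329]
(array([0.4219, 0.2473]), np.float32(-0.87059283), np.float64(0.047210261057635886))
t 19.2 pos [ 0.443  -0.1366  0.1884] rot [ 3.141 -0.     3.1  ] q [-0.45 -0.08  2.04  0.    1.18 -1.98] gap 59.8 F [-0.3  0.3  0.1]
 units tool xyz (before turning) [-0.24 -0.02  4.37] (after turning) [-0.24 -0.01  4.37] turn [ 0.   -0.    0.01] tip 0.014
```

View pics/n4.png

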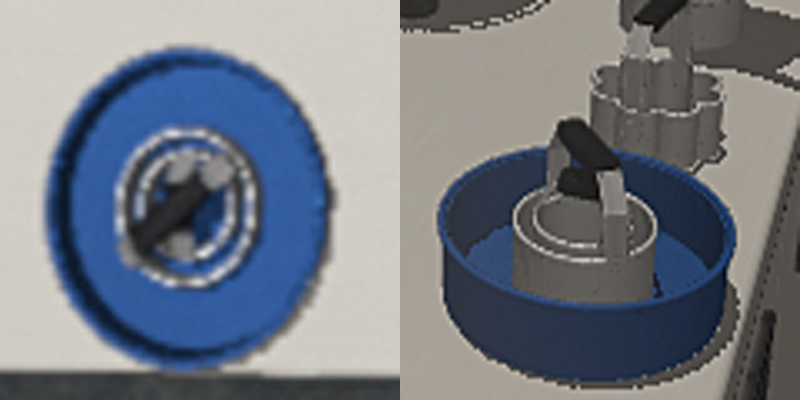

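Cutters 1 and 2 are nested concentrically, with the strap centre within 1 mm of the tin centre at (185,205) in the crop. Next is cutter_3.

Call:
step_arm:
  plan:
    - {"x":-0.24,"y":0,"z":0.5,"rx":0,"ry":0,"rz":0}
    - {"x":0,"y":0,"z":1,"rx":0,"ry":0,"rz":0}
    - {"x":0,"y":0,"z":1,"rx":0,"ry":0,"rz":0}
    - {"x":0,"y":0,"z":1,"rx":0,"ry":0,"rz":0}
    - {"x":0,"y":0,"z":0.5,"rx":0,"ry":0,"rz":0}
    - {"x":0,"y":0,"z":0.3,"rx":0,"ry":0,"rz":0}
    - {"x":0,"y":0,"z":0,"rx":0,"ry":0,"rz":0}
    - {"x":0,"y":0,"z":0,"rx":0,"ry":0,"rz":0}

```text
time: 20.0
eef_pos: [0.4485, -0.1377, 0.1031]
eef_rot: [-3.141, 0.001, 3.099]
contact_force: [0.3, -0.0, 0.2]
finger_gap: 0.0599
grip_force: 0.0
```

Call:
step_arm:
  plan:
    - {"x":0,"y":0,"z":0,"rx":0,"ry":0,"rz":0}
    - {"x":0,"y":0,"z":0,"rx":0,"ry":0,"rz":0}
    - {"x":0,"y":0,"z":0,"rx":0,"ry":0,"rz":0}
    - {"x":0,"y":0,"z":0,"rx":0,"ry":0,"rz":0}
    - {"x":0,"y":0,"z":0,"rx":0,"ry":0,"rz":0}
    - {"x":0,"y":0,"z":0,"rx":0,"ry":0,"rz":0}
  grip: 8
  grip_force: 60

```text
time: 20.6
eef_pos: [0.4483, -0.1379, 0.1031]
eef_rot: [-3.141, 0.001, 3.099]
contact_force: [0.5, -2.2, 3.0]
finger_gap: 0.0144
grip_force: 62.0
```

```bash
python3 -c "
from h import *
plan(.423,.2475,.23)"
```

```text
t 20.6 pos [ 0.4483 -0.1379  0.1031] rot [-3.141e+00  1.000e-03  3.099e+00] q [-0.45  0.06  2.08 -0.    1.   -1.98] gap 14.4 F [ 0.5 -2.2  3. ]
 units tool xyz (before turning) [ 2.07 19.2  -6.36] (after turning) [ 2.08 19.2  -6.35] turn [-0.    0.01 -0.  ] tip 0.014
```

Call:
step_arm:
  plan:
    - {"x":0,"y":0,"z":-0.5,"rx":0,"ry":0,"rz":0}
    - {"x":0,"y":0,"z":-1,"rx":0,"ry":0,"rz":0}
    - {"x":0,"y":0,"z":-1,"rx":0,"ry":0,"rz":0}
    - {"x":0,"y":0,"z":-1,"rx":0,"ry":0,"rz":0}
    - {"x":0,"y":0,"z":-1,"rx":0,"ry":0,"rz":0}
    - {"x":0,"y":0,"z":-1,"rx":0,"ry":0,"rz":0}
    - {"x":0.1,"y":0.5,"z":-0.7,"rx":0,"ry":0,"rz":0}
    - {"x":0.1,"y":0.9,"z":0,"rx":0,"ry":0,"rz":0}
    - {"x":0.1,"y":0.9,"z":0,"rx":0,"ry":0,"rz":0}
    - {"x":0.1,"y":0.9,"z":0,"rx":0,"ry":0,"rz":0}

```text
time: 21.6
eef_pos: [0.4418, -0.0718, 0.2264]
eef_rot: [3.141, -0.001, 3.099]
contact_force: [-0.2, -0.6, -1.3]
finger_gap: 0.0142
grip_force: 61.4
```

Call:
step_arm:
  plan:
    - {"x":0.1,"y":0.9,"z":0,"rx":0,"ry":0,"rz":0}
    - {"x":0.1,"y":0.9,"z":0,"rx":0,"ry":0,"rz":0}
    - {"x":0.1,"y":0.9,"z":0,"rx":0,"ry":0,"rz":0}
    - {"x":0.1,"y":0.9,"z":0,"rx":0,"ry":0,"rz":0}
    - {"x":0.1,"y":0.9,"z":0,"rx":0,"ry":0,"rz":0}
    - {"x":0.1,"y":0.9,"z":0,"rx":0,"ry":0,"rz":0}
    - {"x":0.1,"y":0.9,"z":0,"rx":0,"ry":0,"rz":0}
    - {"x":0.1,"y":0.9,"z":0,"rx":0,"ry":0,"rz":0}
    - {"x":0.1,"y":0.9,"z":0,"rx":0,"ry":0,"rz":0}
    - {"x":0.1,"y":0.9,"z":0,"rx":0,"ry":0,"rz":0}

```text
time: 22.6
eef_pos: [0.429, 0.1087, 0.2262]
eef_rot: [3.141, -0.001, 3.1]
contact_force: [-0.1, -0.5, -1.0]
finger_gap: 0.0138
grip_force: 61.4
```

Call:
step_arm:
  plan:
    - {"x":0.1,"y":0.9,"z":0,"rx":0,"ry":0,"rz":0}
    - {"x":0.1,"y":0.9,"z":0,"rx":0,"ry":0,"rz":0}
    - {"x":0.1,"y":0.9,"z":0,"rx":0,"ry":0,"rz":0}
    - {"x":0.1,"y":0.9,"z":0,"rx":0,"ry":0,"rz":0}
    - {"x":0.1,"y":0.9,"z":0,"rx":0,"ry":0,"rz":0}
    - {"x":0.1,"y":0.9,"z":0,"rx":0,"ry":0,"rz":0}
    - {"x":0,"y":0.9,"z":0,"rx":0,"ry":0,"rz":0}
    - {"x":0,"y":0.5,"z":0,"rx":0,"ry":0,"rz":0}
    - {"x":0,"y":0,"z":0,"rx":0,"ry":0,"rz":0}
    - {"x":0,"y":0,"z":0,"rx":0,"ry":0,"rz":0}

```text
time: 23.6
eef_pos: [0.4235, 0.2436, 0.2263]
eef_rot: [-3.141, -0.001, 3.1]
contact_force: [-0.4, 0.1, -1.0]
finger_gap: 0.0141
grip_force: 61.4
```

```bash
python3 -c "
from h import *
p=robot.capture('side');c=p['pixels'][170:310,280:430,::-1];cv2.imwrite('pics/n5.png',cv2.resize(c,None,fx=4,fy=4,interpolation=cv2.INTER_CUBIC))
plan(.423,.2475,.1061)"
```

```text
t 23.65 pos [0.4236 0.2433 0.2263] rot [-3.141e+00 -1.000e-03  3.099e+00] q [ 0.38 -0.06  1.95 -0.    1.26 -1.15] gap 14.3 F [-0.6 -0.3 -1.3]
 units tool xyz (before turning) [0.04 0.21 6.01] (after turning) [0.04 0.21 6.01] turn [-0.01 -0.    0.  ] tip 0.014
```

View pics/n5.png

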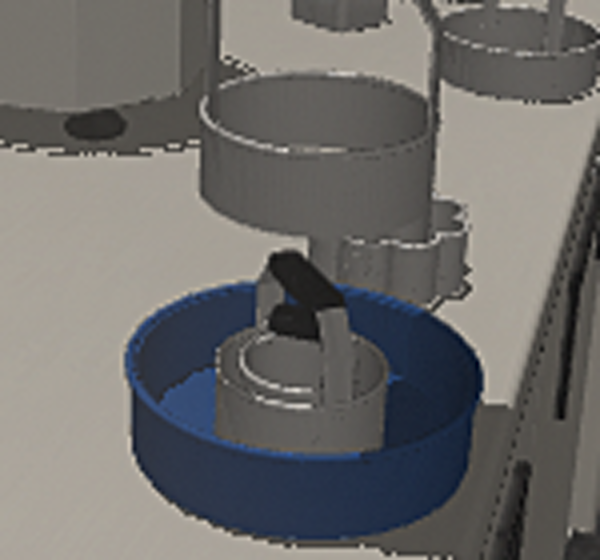

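Cutter_3 hangs level, ring centre (317,112) in the crop; it needs about 4 mm in +y and then lowering.

Call:
step_arm:
  plan:
    - {"x":0,"y":0.21,"z":0.4,"rx":0,"ry":0,"rz":0}
    - {"x":0,"y":0,"z":0.7,"rx":0,"ry":0,"rz":0}
    - {"x":0,"y":0,"z":0.7,"rx":0,"ry":0,"rz":0}
    - {"x":0,"y":0,"z":0.8,"rx":0,"ry":0,"rz":0}
    - {"x":0,"y":0,"z":0.8,"rx":0,"ry":0,"rz":0}
    - {"x":0,"y":0,"z":0.8,"rx":0,"ry":0,"rz":0}
    - {"x":0,"y":0,"z":0.8,"rx":0,"ry":0,"rz":0}
    - {"x":0,"y":0,"z":0.5,"rx":0,"ry":0,"rz":0}
    - {"x":0,"y":0,"z":0.3,"rx":0,"ry":0,"rz":0}
    - {"x":0,"y":0,"z":0,"rx":0,"ry":0,"rz":0}

```text
time: 24.65
eef_pos: [0.4232, 0.2475, 0.1092]
eef_rot: [-3.14, -0.002, 3.099]
contact_force: [-0.2, 0.1, -1.2]
finger_gap: 0.0144
grip_force: 61.4
```

Call:
step_arm:
  plan:
    - {"x":0,"y":0,"z":0.1,"rx":0,"ry":0,"rz":0}
    - {"x":0,"y":0,"z":0,"rx":0,"ry":0,"rz":0}

```text
time: 24.85
eef_pos: [0.4247, 0.2482, 0.109]
eef_rot: [3.141, 0.001, 3.099]
contact_force: [-0.9, -0.0, -0.6]
finger_gap: 0.0144
grip_force: 61.4
```

Call:
step_arm:
  plan:
    - {"x":0,"y":0,"z":0.08,"rx":0,"ry":0,"rz":0}
    - {"x":0,"y":0,"z":0,"rx":0,"ry":0,"rz":0}

```text
time: 25.05
eef_pos: [0.4244, 0.2481, 0.1072]
eef_rot: [3.141, 0.001, 3.099]
contact_force: [-1.8, 0.2, -1.7]
finger_gap: 0.0146
grip_force: 61.4
```

Call:
step_arm:
  plan:
    - {"x":0,"y":0,"z":0.06,"rx":0,"ry":0,"rz":0}
    - {"x":0,"y":0,"z":0,"rx":0,"ry":0,"rz":0}

```text
time: 25.25
eef_pos: [0.4245, 0.248, 0.1062]
eef_rot: [3.142, 0.001, 3.099]
contact_force: [-0.3, -0.2, 1.8]
finger_gap: 0.0144
grip_force: 61.7
```

Call:
step_arm:
  plan:
    - {"x":0,"y":0,"z":0.03,"rx":0,"ry":0,"rz":0}
    - {"x":0,"y":0,"z":0,"rx":0,"ry":0,"rz":0}

```text
time: 25.45
eef_pos: [0.4246, 0.248, 0.1061]
eef_rot: [-3.141, 0.0, 3.099]
contact_force: [-0.7, -2.5, 6.2]
finger_gap: 0.014
grip_force: 62.3
```

Call:
step_arm:
  plan:
    - {"x":0,"y":0,"z":0,"rx":0,"ry":0,"rz":0}
    - {"x":0,"y":0,"z":0,"rx":0,"ry":0,"rz":0}
    - {"x":0,"y":0,"z":0,"rx":0,"ry":0,"rz":0}
    - {"x":0,"y":0,"z":-0.5,"rx":0,"ry":0,"rz":0}
    - {"x":0,"y":0,"z":-1,"rx":0,"ry":0,"rz":0}
    - {"x":0,"y":0,"z":-1,"rx":0,"ry":0,"rz":0}
    - {"x":0,"y":0,"z":-1,"rx":0,"ry":0,"rz":0}
    - {"x":0,"y":0,"z":-1,"rx":0,"ry":0,"rz":0}
  grip: 40

```text
time: 26.25
eef_pos: [0.4242, 0.2481, 0.1966]
eef_rot: [3.141, 0.001, 3.099]
contact_force: [0.3, -0.7, 0.1]
finger_gap: 0.0402
grip_force: 0.0
```

```bash
python3 -c "
from h import *
plan(.409,-.322,.21,np.pi-1.033)"
```

```text
t 26.25 pos [0.4242 0.2481 0.1966] rot [3.141e+00 1.000e-03 3.099e+00] q [ 0.39 -0.02  1.97  0.    1.19 -1.14] gap 40.2 F [ 0.3 -0.7  0.1]
 units tool xyz (before turning) [ -0.45 -28.51  -0.68] (after turning) [-24.09 -15.25  -0.67] turn [0.   0.   6.61] tip 0.014
```

Call:
step_arm:
  plan:
    - {"x":0,"y":0,"z":-0.2,"rx":0,"ry":0,"rz":0.95}
    - {"x":0,"y":0,"z":-0.2,"rx":0,"ry":0,"rz":0.95}
    - {"x":0,"y":0,"z":-0.2,"rx":0,"ry":0,"rz":0.95}
    - {"x":0,"y":0,"z":0,"rx":0,"ry":0,"rz":0.95}
    - {"x":0,"y":0,"z":0,"rx":0,"ry":0,"rz":0.95}
    - {"x":0,"y":0,"z":0,"rx":0,"ry":0,"rz":0.95}
    - {"x":0,"y":0,"z":0,"rx":0,"ry":0,"rz":0.91}
    - {"x":-0.84,"y":-0.53,"z":0,"rx":0,"ry":0,"rz":0}
    - {"x":-0.84,"y":-0.53,"z":0,"rx":0,"ry":0,"rz":0}
    - {"x":-0.84,"y":-0.53,"z":0,"rx":0,"ry":0,"rz":0}

```text
time: 27.25
eef_pos: [0.4226, 0.188, 0.2077]
eef_rot: [3.141, 0.0, 2.109]
contact_force: [0.1, 1.2, -0.4]
finger_gap: 0.0402
grip_force: 0.0
```

Call:
step_arm:
  plan:
    - {"x":-0.84,"y":-0.53,"z":0,"rx":0,"ry":0,"rz":0}
    - {"x":-0.84,"y":-0.53,"z":0,"rx":0,"ry":0,"rz":0}
    - {"x":-0.84,"y":-0.53,"z":0,"rx":0,"ry":0,"rz":0}
    - {"x":-0.84,"y":-0.53,"z":0,"rx":0,"ry":0,"rz":0}
    - {"x":-0.84,"y":-0.53,"z":0,"rx":0,"ry":0,"rz":0}
    - {"x":-0.84,"y":-0.53,"z":0,"rx":0,"ry":0,"rz":0}
    - {"x":-0.84,"y":-0.53,"z":0,"rx":0,"ry":0,"rz":0}
    - {"x":-0.84,"y":-0.53,"z":0,"rx":0,"ry":0,"rz":0}
    - {"x":-0.84,"y":-0.53,"z":0,"rx":0,"ry":0,"rz":0}
    - {"x":-0.84,"y":-0.53,"z":0,"rx":0,"ry":0,"rz":0}
  grip: 60

```text
time: 28.25
eef_pos: [0.4175, -0.0109, 0.2078]
eef_rot: [3.141, 0.001, 2.108]
contact_force: [-0.5, -0.3, 0.0]
finger_gap: 0.0598
grip_force: 0.0
```

Call:
step_arm:
  plan:
    - {"x":-0.84,"y":-0.53,"z":0,"rx":0,"ry":0,"rz":0}
    - {"x":-0.84,"y":-0.53,"z":0,"rx":0,"ry":0,"rz":0}
    - {"x":-0.84,"y":-0.53,"z":0,"rx":0,"ry":0,"rz":0}
    - {"x":-0.84,"y":-0.53,"z":0,"rx":0,"ry":0,"rz":0}
    - {"x":-0.84,"y":-0.53,"z":0,"rx":0,"ry":0,"rz":0}
    - {"x":-0.84,"y":-0.53,"z":0,"rx":0,"ry":0,"rz":0}
    - {"x":-0.84,"y":-0.53,"z":0,"rx":0,"ry":0,"rz":0}
    - {"x":-0.84,"y":-0.53,"z":0,"rx":0,"ry":0,"rz":0}
    - {"x":-0.84,"y":-0.53,"z":0,"rx":0,"ry":0,"rz":0}
    - {"x":-0.84,"y":-0.53,"z":0,"rx":0,"ry":0,"rz":0}

```text
time: 29.25
eef_pos: [0.4123, -0.2096, 0.2078]
eef_rot: [3.141, 0.001, 2.108]
contact_force: [0.9, 1.2, 0.3]
finger_gap: 0.0598
grip_force: 0.0
```

Call:
step_arm:
  plan:
    - {"x":-0.84,"y":-0.53,"z":0,"rx":0,"ry":0,"rz":0}
    - {"x":-0.84,"y":-0.53,"z":0,"rx":0,"ry":0,"rz":0}
    - {"x":-0.84,"y":-0.53,"z":0,"rx":0,"ry":0,"rz":0}
    - {"x":-0.84,"y":-0.53,"z":0,"rx":0,"ry":0,"rz":0}
    - {"x":-0.84,"y":-0.53,"z":0,"rx":0,"ry":0,"rz":0}
    - {"x":-0.8,"y":-0.4,"z":0,"rx":0,"ry":0,"rz":0}
    - {"x":0,"y":0,"z":0,"rx":0,"ry":0,"rz":0}
    - {"x":0,"y":0,"z":0,"rx":0,"ry":0,"rz":0}

```text
time: 30.05
eef_pos: [0.411, -0.3259, 0.207]
eef_rot: [3.141, -0.001, 2.107]
contact_force: [0.6, 0.4, -1.0]
finger_gap: 0.0599
grip_force: 0.0
```

```bash
python3 -c "
from h import *
np.set_printoptions(precision=4,suppress=True)
p=robot.capture('top');s=robot.capture('side')
a=p['pixels'][215:285,190:270,::-1];b=s['pixels'][100:210,340:460,::-1]
cv2.imwrite('pics/n6.png',np.hstack([cv2.resize(a,(400,400),interpolation=2),cv2.resize(b,(400,400),interpolation=2)]))
im=p['pixels'].astype(int);b=((im[:,:,2]-im[:,:,0])>40).astype(np.uint8);b[:,:190]=0;b[:,265:]=0;b[:210]=0
c=max(cv2.findContours(b,0,1)[0],key=len)[:,0]
W=np.array([back(p,x,.04)[:2] for x in c],np.float32);print(cv2.minEnclosingCircle(W))
u=proj(p,[.423,.248,.103]);print(strap(p,u.astype(int),.103,16))
plan(.409,-.322,.123,np.pi-1.033)"
```

```text
((0.42228683829307556, 0.24766865372657776), 0.08017689734697342)
(array([0.4243, 0.2463]), np.float32(-0.07357001), np.float64(0.07127452554293846))
t 30.15 pos [ 0.411  -0.3252  0.2069] rot [ 3.141 -0.001  2.108] q [-0.8   0.04  1.89  0.    1.22 -1.34] gap 60.0 F [-0.7  0.5 -0. ]
 units tool xyz (before turning) [ 0.18 -0.    4.19] (after turning) [ 0.19 -0.    4.19] turn [ 0.   -0.01 -0.  ] tip 0.014
```

View pics/n6.png

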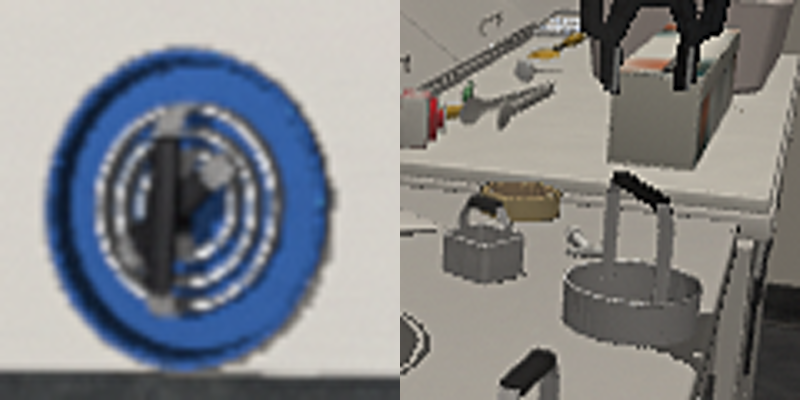

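Three cutters are nested concentrically in the tin, and the gripper stands open over cutter_4's grip at about (640,190) in the side crop. The square and scalloped cutters are untouched.

Call:
step_arm:
  plan:
    - {"x":0.2,"y":0,"z":0.4,"rx":0,"ry":0,"rz":0}
    - {"x":0,"y":0,"z":1,"rx":0,"ry":0,"rz":0}
    - {"x":0,"y":0,"z":1,"rx":0,"ry":0,"rz":0}
    - {"x":0,"y":0,"z":1,"rx":0,"ry":0,"rz":0}
    - {"x":0,"y":0,"z":0.5,"rx":0,"ry":0,"rz":0}
    - {"x":0,"y":0,"z":0.3,"rx":0,"ry":0,"rz":0}
    - {"x":0,"y":0,"z":0,"rx":0,"ry":0,"rz":0}
    - {"x":0,"y":0,"z":0,"rx":0,"ry":0,"rz":0}

```text
time: 30.95
eef_pos: [0.4095, -0.3227, 0.1238]
eef_rot: [3.141, 0.001, 2.108]
contact_force: [0.1, 0.3, -0.1]
finger_gap: 0.06
grip_force: 0.0
```

Call:
step_arm:
  plan:
    - {"x":0,"y":0,"z":0,"rx":0,"ry":0,"rz":0}
    - {"x":0,"y":0,"z":0,"rx":0,"ry":0,"rz":0}
    - {"x":0,"y":0,"z":0,"rx":0,"ry":0,"rz":0}
    - {"x":0,"y":0,"z":0,"rx":0,"ry":0,"rz":0}
    - {"x":0,"y":0,"z":0,"rx":0,"ry":0,"rz":0}
    - {"x":0,"y":0,"z":0,"rx":0,"ry":0,"rz":0}
  grip: 8
  grip_force: 60

```text
time: 31.55
eef_pos: [0.4091, -0.3229, 0.1237]
eef_rot: [-3.141, 0.001, 2.108]
contact_force: [-1.6, -0.5, 3.2]
finger_gap: 0.014
grip_force: 62.3
```

Call:
step_arm:
  plan:
    - {"x":0,"y":0,"z":-0.5,"rx":0,"ry":0,"rz":0}
    - {"x":0,"y":0,"z":-1,"rx":0,"ry":0,"rz":0}
    - {"x":0,"y":0,"z":-1,"rx":0,"ry":0,"rz":0}
    - {"x":0,"y":0,"z":-1,"rx":0,"ry":0,"rz":0}
    - {"x":0,"y":0,"z":-1,"rx":0,"ry":0,"rz":0}
    - {"x":0,"y":0,"z":-1,"rx":0,"ry":0,"rz":0}
    - {"x":0,"y":0,"z":-1,"rx":0,"ry":0,"rz":0}
    - {"x":0,"y":0,"z":-0.5,"rx":0,"ry":0,"rz":0}
    - {"x":0,"y":0,"z":0,"rx":0,"ry":0,"rz":0}

```text
time: 32.45
eef_pos: [0.4097, -0.3229, 0.2648]
eef_rot: [3.141, 0.003, 2.108]
contact_force: [0.1, 0.2, -1.8]
finger_gap: 0.0143
grip_force: 61.8
```

```bash
python3 -c "
from h import *
plan(.4235,.247,.26)"
```

```text
t 32.45 pos [ 0.4097 -0.3229  0.2648] rot [3.141e+00 3.000e-03 2.108e+00] q [-0.8  -0.02  1.84  0.    1.33 -1.34] gap 14.3 F [ 0.1  0.2 -1.8]
 units tool xyz (before turning) [24.13 15.17  0.18] (after turning) [24.13 15.17  0.24] turn [0.01 0.02 0.  ] tip 0.014
```

Call:
step_arm:
  plan:
    - {"x":0.4,"y":0.25,"z":0,"rx":0,"ry":0,"rz":0}
    - {"x":0.84,"y":0.53,"z":0,"rx":0,"ry":0,"rz":0}
    - {"x":0.84,"y":0.53,"z":0,"rx":0,"ry":0,"rz":0}
    - {"x":0.84,"y":0.53,"z":0,"rx":0,"ry":0,"rz":0}
    - {"x":0.84,"y":0.53,"z":0,"rx":0,"ry":0,"rz":0}
    - {"x":0.84,"y":0.53,"z":0,"rx":0,"ry":0,"rz":0}
    - {"x":0.84,"y":0.53,"z":0,"rx":0,"ry":0,"rz":0}
    - {"x":0.84,"y":0.53,"z":0,"rx":0,"ry":0,"rz":0}
    - {"x":0.84,"y":0.53,"z":0,"rx":0,"ry":0,"rz":0}
    - {"x":0.84,"y":0.53,"z":0,"rx":0,"ry":0,"rz":0}

```text
time: 33.45
eef_pos: [0.4125, -0.1315, 0.2615]
eef_rot: [-3.141, -0.003, 2.109]
contact_force: [-0.4, -0.1, -1.6]
finger_gap: 0.0143
grip_force: 61.7
```

Call:
step_arm:
  plan:
    - {"x":0.84,"y":0.53,"z":0,"rx":0,"ry":0,"rz":0}
    - {"x":0.84,"y":0.53,"z":0,"rx":0,"ry":0,"rz":0}
    - {"x":0.84,"y":0.53,"z":0,"rx":0,"ry":0,"rz":0}
    - {"x":0.84,"y":0.53,"z":0,"rx":0,"ry":0,"rz":0}
    - {"x":0.84,"y":0.53,"z":0,"rx":0,"ry":0,"rz":0}
    - {"x":0.84,"y":0.53,"z":0,"rx":0,"ry":0,"rz":0}
    - {"x":0.84,"y":0.53,"z":0,"rx":0,"ry":0,"rz":0}
    - {"x":0.84,"y":0.53,"z":0,"rx":0,"ry":0,"rz":0}
    - {"x":0.84,"y":0.53,"z":0,"rx":0,"ry":0,"rz":0}
    - {"x":0.84,"y":0.53,"z":0,"rx":0,"ry":0,"rz":0}

```text
time: 34.45
eef_pos: [0.4169, 0.0663, 0.2615]
eef_rot: [-3.139, -0.002, 2.109]
contact_force: [-0.1, 0.0, -1.0]
finger_gap: 0.0144
grip_force: 61.7
```

Call:
step_arm:
  plan:
    - {"x":0.84,"y":0.53,"z":0,"rx":0,"ry":0,"rz":0}
    - {"x":0.84,"y":0.53,"z":0,"rx":0,"ry":0,"rz":0}
    - {"x":0.84,"y":0.53,"z":0,"rx":0,"ry":0,"rz":0}
    - {"x":0.84,"y":0.53,"z":0,"rx":0,"ry":0,"rz":0}
    - {"x":0.84,"y":0.53,"z":0,"rx":0,"ry":0,"rz":0}
    - {"x":0.84,"y":0.53,"z":0,"rx":0,"ry":0,"rz":0}
    - {"x":0.84,"y":0.53,"z":0,"rx":0,"ry":0,"rz":0}
    - {"x":0.84,"y":0.53,"z":0,"rx":0,"ry":0,"rz":0}
    - {"x":0.6,"y":0.4,"z":0,"rx":0,"ry":0,"rz":0}
    - {"x":0.3,"y":0.2,"z":0,"rx":0,"ry":0,"rz":0}

```text
time: 35.45
eef_pos: [0.4227, 0.246, 0.2621]
eef_rot: [-3.14, -0.001, 2.11]
contact_force: [0.7, -0.6, -1.2]
finger_gap: 0.0144
grip_force: 61.7
```

Call:
step_arm:
  plan:
    - {"x":0,"y":0,"z":0,"rx":0,"ry":0,"rz":0}
    - {"x":0,"y":0,"z":0,"rx":0,"ry":0,"rz":0}

```text
time: 35.65
eef_pos: [0.4238, 0.2444, 0.2628]
eef_rot: [-3.14, 0.0, 2.108]
contact_force: [-0.5, 0.3, -1.5]
finger_gap: 0.0141
grip_force: 61.7
```

```bash
python3 -c "
from h import *
p=robot.capture('side');c=p['pixels'][150:310,280:430,::-1];cv2.imwrite('pics/n7.png',cv2.resize(c,None,fx=3.7,fy=3.7,interpolation=cv2.INTER_CUBIC))
e=robot.sense()['eef_pos'];print('expected rim centre in crop',(proj(p,e-[0,0,.0877])-[280,150])*3.7, 'tin-nest rim 3',(proj(p,[.424,.247,.039])-[280,150])*3.7)
plan(.4235,.247,.1267)"
```

```text
expected rim centre in crop [290.27793407 142.20682322] tin-nest rim 3 [275.27254575 407.2263309 ]
t 35.7 pos [0.424  0.2442 0.2629] rot [-3.141  0.     2.107] q [ 0.38 -0.09  1.91 -0.    1.33 -0.16] gap 14.1 F [ 1.1 -0.3 -1.2]
 units tool xyz (before turning) [0.13 0.06 6.81] (after turning) [0.13 0.05 6.81] turn [-0.01  0.   -0.  ] tip 0.014
```

View pics/n7.png

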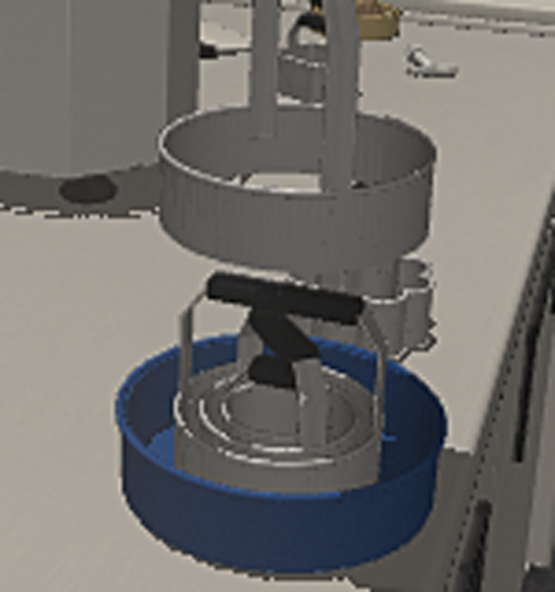

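Cutter_4 hangs level with its rim at (298,150) in the crop, within about 2 mm of where the TCP says it should be. Next I lower it over the nest.

Call:
step_arm:
  plan:
    - {"x":0.13,"y":0.05,"z":0.3,"rx":0,"ry":0,"rz":0}
    - {"x":0,"y":0,"z":0.7,"rx":0,"ry":0,"rz":0}
    - {"x":0,"y":0,"z":0.8,"rx":0,"ry":0,"rz":0}
    - {"x":0,"y":0,"z":0.8,"rx":0,"ry":0,"rz":0}
    - {"x":0,"y":0,"z":0.8,"rx":0,"ry":0,"rz":0}
    - {"x":0,"y":0,"z":0.8,"rx":0,"ry":0,"rz":0}
    - {"x":0,"y":0,"z":0.8,"rx":0,"ry":0,"rz":0}
    - {"x":0,"y":0,"z":0.7,"rx":0,"ry":0,"rz":0}
    - {"x":0,"y":0,"z":0.5,"rx":0,"ry":0,"rz":0}
    - {"x":0,"y":0,"z":0.3,"rx":0,"ry":0,"rz":0}

```text
time: 36.7
eef_pos: [0.423, 0.2471, 0.1316]
eef_rot: [-3.14, -0.0, 2.108]
contact_force: [-0.3, 0.1, -0.6]
finger_gap: 0.014
grip_force: 61.7
```

Call:
step_arm:
  plan:
    - {"x":0,"y":0,"z":0.05,"rx":0,"ry":0,"rz":0}
    - {"x":0,"y":0,"z":0,"rx":0,"ry":0,"rz":0}
    - {"x":0,"y":0,"z":0,"rx":0,"ry":0,"rz":0}

```text
time: 37.0
eef_pos: [0.4244, 0.2478, 0.1329]
eef_rot: [3.14, 0.0, 2.108]
contact_force: [-0.6, -0.3, -0.8]
finger_gap: 0.0142
grip_force: 61.7
```

Call:
step_arm:
  plan:
    - {"x":0,"y":0,"z":0.1,"rx":0,"ry":0,"rz":0}
    - {"x":0,"y":0,"z":0.08,"rx":0,"ry":0,"rz":0}
    - {"x":0,"y":0,"z":0,"rx":0,"ry":0,"rz":0}

```text
time: 37.3
eef_pos: [0.4236, 0.2475, 0.1284]
eef_rot: [-3.141, -0.0, 2.108]
contact_force: [0.2, 0.7, -1.0]
finger_gap: 0.0143
grip_force: 61.7
```

Call:
step_arm:
  plan:
    - {"x":0,"y":0,"z":0.06,"rx":0,"ry":0,"rz":0}
    - {"x":0,"y":0,"z":0,"rx":0,"ry":0,"rz":0}

```text
time: 37.5
eef_pos: [0.4236, 0.2474, 0.1271]
eef_rot: [-3.141, -0.0, 2.108]
contact_force: [-0.8, -0.5, -1.1]
finger_gap: 0.0146
grip_force: 61.7
```

Call:
step_arm:
  plan:
    - {"x":0,"y":0,"z":0.05,"rx":0,"ry":0,"rz":0}
    - {"x":0,"y":0,"z":0,"rx":0,"ry":0,"rz":0}

```text
time: 37.7
eef_pos: [0.4237, 0.2476, 0.1268]
eef_rot: [-3.141, 0.0, 2.108]
contact_force: [-2.7, -0.8, 2.9]
finger_gap: 0.0144
grip_force: 62.3
```

Call:
step_arm:
  plan:
    - {"x":0,"y":0,"z":0,"rx":0,"ry":0,"rz":0}
    - {"x":0,"y":0,"z":0,"rx":0,"ry":0,"rz":0}
    - {"x":0,"y":0,"z":0,"rx":0,"ry":0,"rz":0}
    - {"x":0,"y":0,"z":-0.5,"rx":0,"ry":0,"rz":0}
    - {"x":0,"y":0,"z":-1,"rx":0,"ry":0,"rz":0}
    - {"x":0,"y":0,"z":-1,"rx":0,"ry":0,"rz":0}
    - {"x":0,"y":0,"z":-1,"rx":0,"ry":0,"rz":0}
    - {"x":0,"y":0,"z":-1,"rx":0,"ry":0,"rz":0}
    - {"x":0,"y":0,"z":-1,"rx":0,"ry":0,"rz":0}
    - {"x":0,"y":0,"z":0,"rx":0,"ry":0,"rz":0}
  grip: 40

```text
time: 38.7
eef_pos: [0.4261, 0.2485, 0.2405]
eef_rot: [3.134, 0.001, 2.108]
contact_force: [0.4, 0.4, -0.4]
finger_gap: 0.0401
grip_force: 0.0
```

Call:
step_arm:
  plan:
    - {"x":-0.84,"y":-0.53,"z":0,"rx":0,"ry":0,"rz":0}
    - {"x":-0.84,"y":-0.53,"z":0,"rx":0,"ry":0,"rz":0}
    - {"x":-0.84,"y":-0.53,"z":0,"rx":0,"ry":0,"rz":0}
    - {"x":-0.84,"y":-0.53,"z":0,"rx":0,"ry":0,"rz":0}
    - {"x":-0.84,"y":-0.53,"z":0,"rx":0,"ry":0,"rz":0}
    - {"x":-0.84,"y":-0.53,"z":0,"rx":0,"ry":0,"rz":0}
    - {"x":-0.84,"y":-0.53,"z":0,"rx":0,"ry":0,"rz":0}
    - {"x":-0.84,"y":-0.53,"z":0,"rx":0,"ry":0,"rz":0}
    - {"x":-0.84,"y":-0.53,"z":0,"rx":0,"ry":0,"rz":0}
    - {"x":-0.84,"y":-0.53,"z":0,"rx":0,"ry":0,"rz":0}

```text
time: 39.7
eef_pos: [0.4179, 0.0482, 0.2354]
eef_rot: [-3.141, -0.001, 2.108]
contact_force: [0.8, 0.6, 0.5]
finger_gap: 0.04
grip_force: 0.0
```

Call:
step_arm:
  plan:
    - {"x":-0.8,"y":-0.5,"z":0,"rx":0,"ry":0,"rz":0}
    - {"x":-0.8,"y":-0.5,"z":0,"rx":0,"ry":0,"rz":0}
    - {"x":0,"y":0,"z":0,"rx":0,"ry":0,"rz":0}
    - {"x":0,"y":0,"z":0,"rx":0,"ry":0,"rz":0}
    - {"x":0,"y":0,"z":0,"rx":0,"ry":0,"rz":0}

```text
time: 40.2
eef_pos: [0.4175, 0.0118, 0.2359]
eef_rot: [-3.141, -0.001, 2.108]
contact_force: [-0.1, 0.8, 0.7]
finger_gap: 0.0401
grip_force: 0.0
```

```bash
python3 -c "
from h import *
np.set_printoptions(precision=4,suppress=True)
p=robot.capture('top');s=robot.capture('side')
a=p['pixels'][215:285,190:270,::-1];b=s['pixels'][190:310,300:420,::-1]
cv2.imwrite('pics/n8.png',np.hstack([cv2.resize(a,(400,400),interpolation=2),cv2.resize(b,(400,400),interpolation=2)]))
im=p['pixels'].astype(int);b=((im[:,:,2]-im[:,:,0])>40).astype(np.uint8);b[:,:190]=0;b[:,265:]=0;b[:210]=0
c=max(cv2.findContours(b,0,1)[0],key=len)[:,0]
W=np.array([back(p,x,.04)[:2] for x in c],np.float32);print(cv2.minEnclosingCircle(W))
u=proj(p,[.423,.248,.123]);print(strap(p,u.astype(int),.123,22))
for q in('scalloped_cutter','square_cutter'):print(q,[(back(p,d['uv'],0)[:2],d['p']) for d in robot.place_of(q,p)])
print(robot.sense()['time'],robot.sense()['contact_force'])"
```

```text
((0.42228683829307556, 0.24766865372657776), 0.08017689734697342)
(array([0.4201, 0.2467]), np.float32(-0.9724267), np.float64(0.09742468150540137))
scalloped_cutter [(array([0.4282, 0.064 ]), 0.45)]
square_cutter [(array([ 0.5788, -0.4069]), 0.68)]
40.4 [ 0.2409 -0.0149 -0.1109]
```

View pics/n8.png

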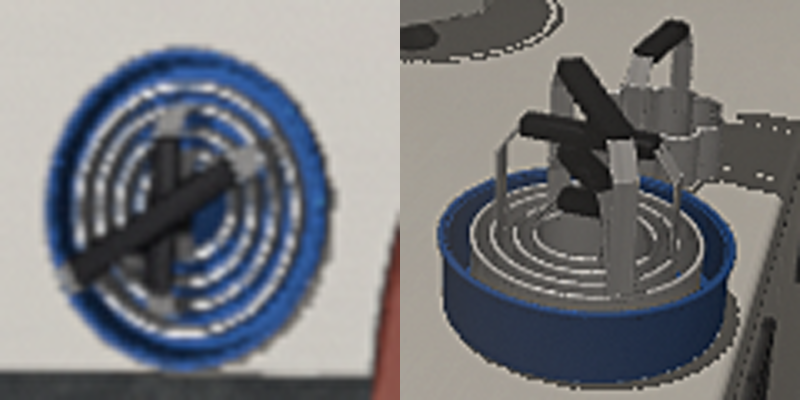

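All four rings stand flat and concentric in the tin around (188,205) in the crop. The other two cutters are undisturbed and the arm is clear, so I'll hand in.

```bash
python3 -c "
from workcell import robot
print(robot.sign_off())"
```

```text
the job is handed in; nothing more can be done
None
```

I nested the four plain round cutters upright and flat in the middle of the blue tin, left the scalloped and square cutters where they stood, and handed the job in at about 40 s; sign-off returned no verdict.

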